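Re-order the samples and close the stacking frame

ROBOT

A 7-joint arm with a two-finger parallel gripper is mounted at the origin on a cart in front of the work surface, level with it; the furniture and walls round the work are solid. World frame = base frame: x ahead of the robot, y to its left, z up, the work surface at z = 0. Lengths are in m, angles in degrees, forces in N, time in s.
With the tool pointing down it reaches from about 0.425 to 0.875 m from the base axis. Payload 4.7 kg.
Tool frame: the origin (TCP) lies on the centre line of the jaws, within the pads' length; the fingertips stand 25 mm ahead of it and the grasp point (between the pads) lies 6 mm ahead of it; z points along the fingers, y is the direction in which the jaws open and shut (so a half turn about z gives the same grasp; the last joint's range is limited). The gripper opens to 87 mm and grips with 3 to 60 N. Pads are 19 mm wide; open, the fingers measure 117 mm over their backs; the gripper's body (75 mm by 190 mm) begins 51 mm behind the grasp point.
Start: joints at [0.808, 18.392, -4.016, 83.108, 1.295, 78.541, -3.26], TCP at [0.65, -0, 0.248] pointing down, gripper open.
Joint ranges: [-163.93, 163.93], [-17.29, 119.83], [-79.2, 71.16], [3.27, 140.29], [-89.18, 269.18], [5.43, 117.66], [-154.24, 154.24]. Speed limits (degrees/s): [147.25, 147.25, 180, 180, 180, 180, 180].

INTERFACE

Orientations are given as [roll, pitch, yaw] about the fixed x, y, z axes, in that order (R = Rz(yaw) Ry(pitch) Rx(roll)).
In Python, from cell import env gives the robot as it stands.
- The arm moves only by the shell command python3 -m creep 'ROWS' [OPENING] [FORCE]. ROWS is JSON, a list of rows, each an object of numbers: "tx", "ty", "tz": the shift along the tool's x, y, z in m; "rx", "ry", "rz": the turn, a rotation vector about the tool's x, y, z in degrees. In form: [{"tx": .., "ty": .., "tz": .., "rx": .., "ry": .., "rz": ..}, ...]. A call has 1 to 20 rows; each row shifts and turns the commanded pose from where the row before left it, along the tool's axes as they then stand; what a row does not reach is not made up. A row lasts 1/8 s, in which the tool goes at most 62.5 mm and 10.7 degrees, less where a joint would pass 70% of its speed; a pose out of reach is approached as far as the arm can. A call is refused whole if a number of a shift passes 0.0625 or a number of a turn 10.7, either way. A call with a gripper value outside its range is refused whole. OPENING is the finger opening in m, from 0 to 0.087, set as the call begins (- or left out, the last holds). The fingers move at their own pace and stop on an object; FORCE is the grip in N (left out, the last holds). Time passes only in rows, so rows that do not move let the fingers close. It gives the time, the measured TCP pose, the force and the opening at its end, in the units of the state.
- env.get_obs(): the state, without advancing time (a new reading comes with each control period).
- env.read_camera(name): name is "scene" or "side" or "wrist"; returns a dict with "pixels" (420x560x3 uint8, red, green, blue), "intrinsics" (3x3 intrinsics, pixels), "R" (3x3) and "t" (3): a world point X has camera coordinates R X + t. Camera axes: x right, y down, z forward; pixel columns grow to the right and rows downward; lengths in m; the calibration is good to about 2 mm. The wrist camera is an equidistant fisheye: a pixel r from the principal point sees the ray r / f radians off the axis. A picture is of the moment at which its call begins. There is no depth.
- env.sign_off(): hands the job in, once; it reports no verdict.
The state is a dict: "time_s": time; "qpos": joint angles; "joint_velocities": joint speeds; "effort": joint torques, N m; "tool_pos": TCP position; "tool_rot": TCP orientation; "force": force on the tool from outside, world axes, zero at the start; "wrist_torque": the same for the moment, N m; "grip_width": finger opening in m.
Only numpy, scipy, OpenCV 4.12 (cv2) and the standard library are available. Lean on these libraries where they do the work, as an engineer would, in place of code of your own. Each camera call takes 0.05 s, during which the arm holds its last target.

TASK

The three vessels in the lower stacking frame stand on the wrong coloured discs. Move them round so that the white-capped vial stands on the yellow disc, the black-capped vial on the blue disc and the weighing bottle on the red disc, each upright and near the middle of its disc; the cork pad is free for parking one meanwhile. Then set the upper frame over them, its four corner posts fully down in the sockets of the lower frame, and leave the small pale crucible where it stands.

Things in the scene. Friction and masses are not known exactly. Their poses are not given: they have to be found in the camera images.
- white_vial: glass sample vial with label, 21 mm diameter, 50 mm tall, with a white screw cap (19 mm diameter, its top 11 mm). Origin: centre of its underside, z up along its axis. Round, so its yaw does not matter. About 17 g. At the start it stands on the red disc
- black_vial: glass sample vial with label, 21 mm diameter, 50 mm tall, with a black screw cap (19 mm diameter, its top 11 mm). Origin: centre of its underside, z up along its axis. Round, so its yaw does not matter. About 17 g. At the start it stands on the yellow disc
- weighing_bottle: low round clear glass weighing bottle with dark contents, 37 mm diameter and 39 mm tall, with a clear flat lid (it cannot come off) that carries a 12 mm wide knob, 48 mm tall with the knob. Origin: centre of its underside, z up. Round, can be gripped across its body and lid (36 mm) or by the knob. About 28 g. At the start it stands on the blue disc
- red_disc: red disc, 46 mm diameter, 3 mm thick, fixed on the deck of the lower frame in one of its three bays (which bay varies). Origin: centre of its underside; its upper face is at z = +3 mm, 9 mm above the table
- yellow_disc: yellow disc, 46 mm diameter, 3 mm thick, fixed on the deck of the lower frame in one of its three bays (which bay varies). Origin: centre of its underside; its upper face is at z = +3 mm, 9 mm above the table
- blue_disc: blue disc, 46 mm diameter, 3 mm thick, fixed on the deck of the lower frame in one of its three bays (which bay varies). Origin: centre of its underside; its upper face is at z = +3 mm, 9 mm above the table
- lower_frame: low grey frame fixed to the table, 215 x 131 mm, long side along x. Origin: centre of its underside. Deck at z = 6 mm, side rails 12 mm high; bays in a row at x = -54, 0, +54 mm, y = 0. At the corners (x = +-92, y = +-50 mm) black round socket cups, 24 mm high, mouth 25 mm wide inside, narrowing to 16 mm at the floor, 4 mm above the table
- upper_frame: loose grey wire shelf on 4 posts, 0.35 kg, on a 4 mm glass plate. Origin: centre between the feet; long side along x. Posts 12 mm, feet 7 mm, at x +-92, y +-50 mm; shelf z 72 to 88 mm. Handle: black bar along x, 110 x 14 x 14 mm, centre at z 118 mm; grip across y from above. Seated, its origin is 4 mm above the lower frame's, axes parallel; half a turn is also right
- cork_pad: round brown cork pad, 60 mm diameter, 4 mm thick, fixed flat on the table beside the lower frame, free for parking a vessel. Origin: centre of its underside
- crucible: bystander: small pale porcelain crucible (open cup), 43 mm wide at the rim, 32 mm tall, standing on the table. Origin: centre of its underside. Not to be moved

How it is judged:
By the outcome, as a careful person would: the job done as asked, in the order asked, and still so for the second after the job is handed in, with the robot touching nothing.
It also fails if it takes over 118 s, if anything falls off the work surface, if the arm or the gripper's body presses on something with over 40 N, if the wrist force passes 120 N, or if a joint passes its speed limit or range.

## Working session

There is one attempt and no reset: what is moved stays moved. The work goes in short steps, Python scripts to look and compute and a shell command to move; the robot and the scene stay as the last step left them, time stands still between calls to the robot, and variables do not carry over. Pictures are saved under pics/ and viewed, and the job is handed in when it is done.

```bash
ls; mkdir -p pics
cat > h.py <<'E'
from cell import env
import cv2, numpy as np
def snap(n,f):
    d=env.read_camera(n); cv2.imwrite(f'pics/{f}.png',d['pixels'][:,:,::-1]); np.savez(f'pics/{f}.npz',K=d['intrinsics'],R=d['R'],t=d['t']); return d
def ray(f,u,v,fish=False):
    d=np.load(f'pics/{f}.npz');K,R,t=d['K'],d['R'],d['t']
    x=np.array([(u-K[0,2])/K[0,0],(v-K[1,2])/K[1,1]])
    if fish:
        r=np.hypot(*x); c=np.array([*(x/max(r,1e-9)*np.sin(r)),np.cos(r)])
    else: c=np.array([*x,1.])
    return -R.T@t, R.T@c
def at(f,u,v,z,fish=False):
    o,d=ray(f,u,v,fish); return (o+d*(z-o[2])/d[2]).round(4)
def proj(f,X,fish=False):
    d=np.load(f'pics/{f}.npz');K,R,t=d['K'],d['R'],d['t']
    c=R@np.array(X)+t
    if fish:
        th=np.arctan2(np.hypot(c[0],c[1]),c[2]); s=th/np.hypot(c[0],c[1]); x=c[:2]*s
    else: x=c[:2]/c[2]
    return np.array([K[0,0]*x[0]+K[0,2],K[1,1]*x[1]+K[1,2]]).round(1)
def crop(f,u0,v0,u1,v1,s,o):
    im=cv2.imread(f'pics/{f}.png')[v0:v1,u0:u1]; cv2.imwrite(f'pics/{o}.png',cv2.resize(im,None,fx=s,fy=s,interpolation=cv2.INTER_CUBIC))
E
python3 - <<'E'
from h import *
for n in['scene','side','wrist']:
    d=snap(n,n+'0'); print(n,d['intrinsics'].round(1).tolist(),(-d['R'].T@d['t']).round(3),d['R'].round(2).tolist())
print(env.get_obs())
E
```

```text
pics
scene [[502.6, 0.0, 285.7], [0.0, 502.6, 221.1], [0.0, 0.0, 1.0]] [ 0.021 -0.73   0.552] [[0.82, -0.57, -0.02], [-0.27, -0.35, -0.9], [0.51, 0.74, -0.44]]
side [[431.5, 0.0, 285.1], [0.0, 431.5, 216.3], [0.0, 0.0, 1.0]] [ 0.246 -0.67   0.671] [[0.92, -0.39, 0.0], [-0.24, -0.57, -0.79], [0.31, 0.73, -0.61]]
wrist [[325.2, 0.0, 278.9], [0.0, 325.2, 204.0], [0.0, 0.0, 1.0]] [0.65  0.069 0.384] [[1.0, -0.0, -0.0], [0.0, -0.97, 0.25], [-0.0, -0.25, -0.97]]
{'time_s': 0.15, 'qpos': array([ 0.80886331, 18.42994298, -4.01582074, 83.15859574,  1.29578325,
       78.54191982, -3.25951907]), 'joint_velocities': array([-0.04268145, -0.16131483,  0.05157249, -0.10150902, -0.05460601,
        0.07766823,  0.02761779]), 'effort': array([ 2.16972071e-04, -4.91794288e+01, -4.04079035e-01, -3.12878716e+01,
       -6.39387709e-02,  4.04033612e-02,  9.90178205e-05]), 'tool_pos': array([ 6.49614078e-01, -5.82773387e-05,  2.46707734e-01]), 'tool_rot': array([-1.79914804e+02,  5.77717971e-03,  9.00014405e+01]), 'force': array([-0.08160333,  0.22439851,  0.37785151]), 'wrist_torque': array([0.02277862, 0.02693048, 0.0785417 ]), 'grip_width': 0.08693066872119193}
```

View pics/scene0.png

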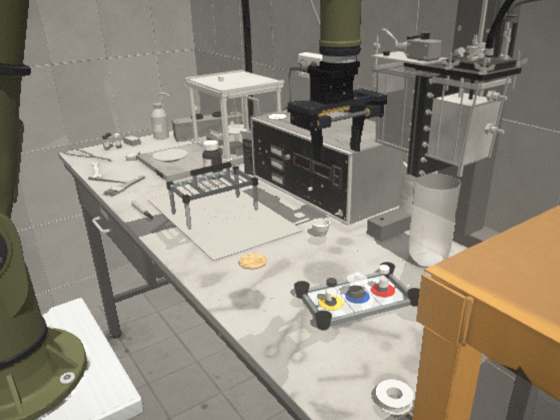

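View pics/side0.png

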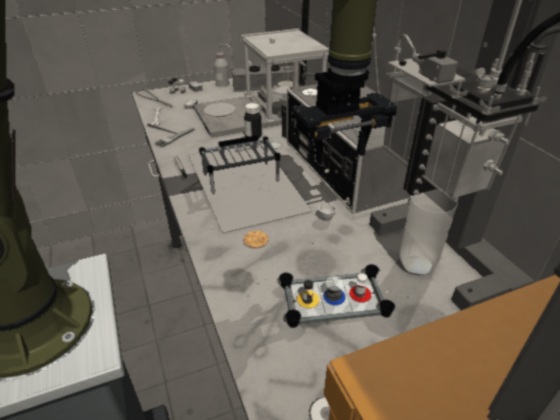

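View pics/wrist0.png

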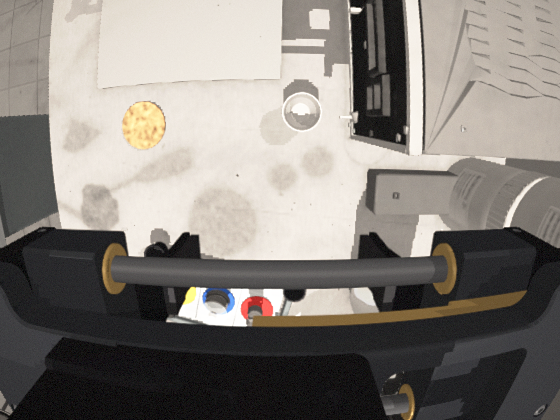

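Run:
```python
from h import *
crop('scene0',280,255,440,345,5,'s1'); crop('side0',265,255,405,335,5.5,'d1'); crop('scene0',140,130,340,280,4,'s2'); crop('side0',180,120,350,260,4.5,'d2')
```

```text
(no output)
```

View pics/s1.png

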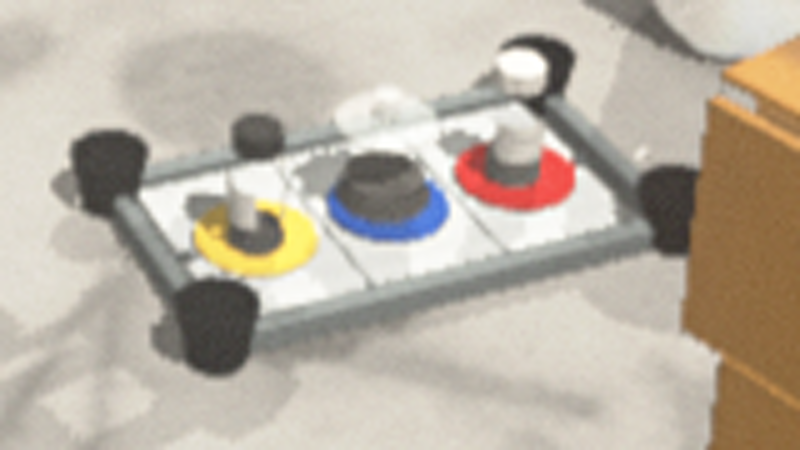

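View pics/d1.png

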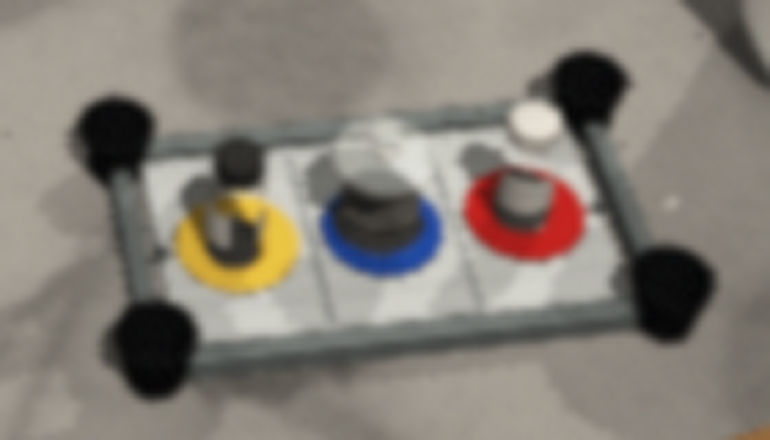

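View pics/s2.png

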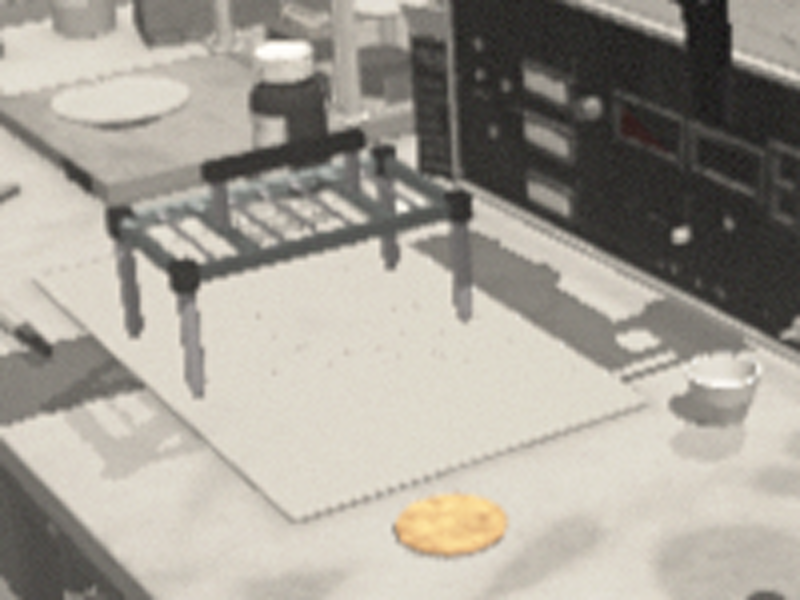

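View pics/d2.png

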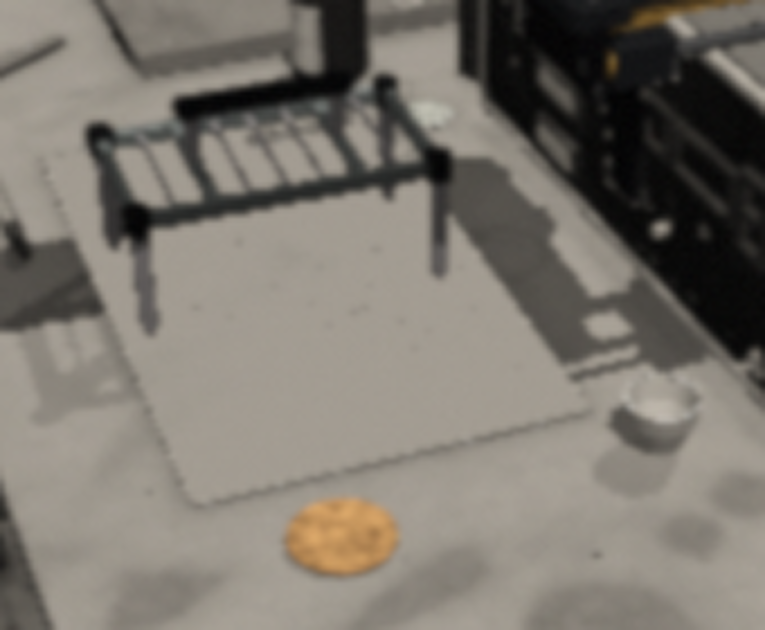

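```bash
cat >> h.py <<'E'
S=lambda u,v,z:at('scene0',280+u/5,255+v/5,z)
D=lambda u,v,z:at('side0',265+u/5.5,255+v/5.5,z)
S2=lambda u,v,z:at('scene0',140+u/4,130+v/4,z)
D2=lambda u,v,z:at('side0',180+u/4.5,120+v/4.5,z)
E
python3 - <<'E'
from h import *
print('yel',S(256,240,.009),D(238,243,.009))
print('blu',S(389,207,.009),D(381,231,.009))
print('red',S(515,173,.009),D(525,213,.009))
print('sock NW',S(110,150,.024),D(117,118,.024),'SW',S(218,300,.024),D(155,325,.024),'NE',S(540,55,.024),D(590,78,.024),'SE',S(672,185,.024),D(668,272,.024))
print('whitetop',S(522,60,.059),D(536,115,.059),'black',S(258,122,.059),D(240,150,.059))
print('knob',S(388,97,.057),D(380,130,.057))
print('cork',S2(450,521,.004),D2(343,533,.004),'cruc',S2(725,372,.032),D2(662,395,.032))
print('handle ends',S2(207,165,.129),S2(362,135,.129),D2(178,103,.129),D2(358,80,.129))
print('feet SW',S2(198,393,.004),D2(152,330,.004),'SE',S2(464,316,.004),D2(439,274,.004),'NW',S2(135,330,.004),D2(115,242,.004),'NE',S2(392,265,.004),D2(389,195,.004))
print('pixels wrist',at('wrist0',144,125,.004,True),at('wrist0',301,112,.032,True),at('wrist0',218,299,.009,True),at('wrist0',256,308,.009,True))
E
```

```text
yel [ 0.5129 -0.1538  0.009 ] [ 0.5151 -0.1524  0.009 ]
blu [ 0.5657 -0.1673  0.009 ] [ 0.566  -0.1673  0.009 ]
red [ 0.6187 -0.1793  0.009 ] [ 0.6192 -0.18    0.009 ]
sock NW [ 0.4921 -0.0929  0.024 ] [ 0.4932 -0.0908  0.024 ] SW [ 0.4667 -0.1888  0.024 ] [ 0.467  -0.1865  0.024 ] NE [ 0.669  -0.1413  0.024 ] [ 0.6691 -0.1411  0.024 ] SE [ 0.6422 -0.2341  0.024 ] [ 0.6431 -0.2344  0.024 ]
whitetop [ 0.6183 -0.1788  0.059 ] [ 0.6185 -0.1783  0.059 ] black [ 0.5137 -0.1525  0.059 ] [ 0.5136 -0.1531  0.059 ]
knob [ 0.5639 -0.1657  0.057 ] [ 0.5646 -0.1617  0.057 ]
cork [0.482  0.0698 0.004 ] [0.4835 0.0689 0.004 ] cruc [0.673  0.0755 0.032 ] [0.675 0.08  0.032]
handle ends [0.4786 0.3288 0.129 ] [0.5779 0.3168 0.129 ] [0.4797 0.3283 0.129 ] [0.5863 0.315  0.129 ]
feet SW [0.4395 0.2893 0.004 ] [0.4407 0.2888 0.004 ] SE [0.6249 0.2842 0.004 ] [0.6229 0.2797 0.004 ] NW [0.4457 0.3958 0.004 ] [0.4451 0.3939 0.004 ] NE [0.6296 0.3846 0.004 ] [0.628  0.3813 0.004 ]
pixels wrist [0.4833 0.0701 0.004 ] [0.6726 0.079  0.032 ] [ 0.5665 -0.1615  0.009 ] [ 0.6178 -0.1745  0.009 ]
```

Run:
```python
from h import *
a=cv2.imread('pics/scene0.png')[140:420,360:560]; b=cv2.imread('pics/side0.png')[140:420,320:520]
cv2.imwrite('pics/c1.png',cv2.resize(np.hstack([a,b]),None,fx=2,fy=2,interpolation=cv2.INTER_CUBIC))
```

```text
(no output)
```

View pics/c1.png

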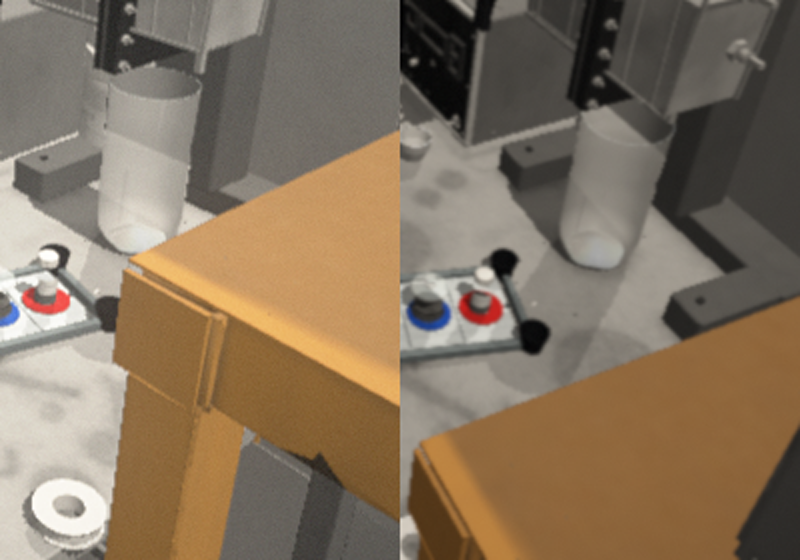

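Run:
```python
from h import *
def tri(a,b):
    o1,d1=ray('scene0',*a);o2,d2=ray('side0',*b)
    s=np.linalg.lstsq(np.c_[d1,-d2],o2-o1,rcond=None)[0]
    p,q=o1+d1*s[0],o2+d2*s[1]; print(((p+q)/2).round(3),np.linalg.norm(p-q).round(4))
tri((360+130/2,140+260/2),(320+20/2,140+440/2))   # corner
tri((360+145/2,140+245/2),(320+192/2,140+262/2))   # cyl bottom
tri((360+153/2,140+82/2),(320+227/2,140+125/2))   # cyl top
```

```text
[ 0.395 -0.441  0.268] 0.0013
[ 0.754 -0.18   0.02 ] 0.0027
[ 0.768 -0.16   0.185] 0.0056
```

Run:
```python
from h import *
print(at('scene0',425,270,.268),at('scene0',560,205,.268),at('side0',330,360,.268),at('side0',520,290,.268))
print('cylr',at('scene0',360+99/2,140+215/2,.03),at('scene0',360+185/2,140+225/2,.03))
```

```text
[ 0.3949 -0.4423  0.268 ] [ 0.6605 -0.4403  0.268 ] [ 0.3951 -0.4407  0.268 ] [ 0.6605 -0.4433  0.268 ]
cylr [ 0.7502 -0.1226  0.03  ] [ 0.804  -0.1896  0.03  ]
```

```bash
python3 -m creep '[{"tx":-0.0447,"ty":-0.0078},{"tx":-0.0447,"ty":-0.0078},{"tx":-0.0447,"ty":-0.0078},{"tx":-0.0447,"ty":-0.0078},{"rz":-9.46},{"rz":-9.46},{"rz":-9.46},{"rz":-9.46},{"rz":-9.46},{"rz":-9.46},{"rz":-9.46},{"rz":-9.46},{"tz":0}]' 0.06 15
python3 - <<'E'
from h import *
snap('wrist','w1');print(env.get_obs()['tool_pos'],env.get_obs()['tool_rot'])
E
```

```text
[ 6.49713149e-01 -3.09706677e-05  2.46890000e-01] [-1.79933520e+02  4.81996937e-03  9.00047549e+01]$[0]: bad value
```

View pics/w1.png

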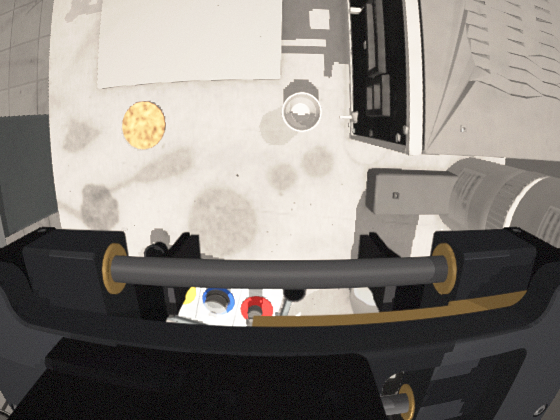

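The call was refused and nothing moved; the picture matches the first one. I'll try again with all six keys in each row.

```bash
python3 -m creep '[{"tx":-0.0447,"ty":-0.0078,"tz":0,"rx":0,"ry":0,"rz":0},{"tx":-0.0447,"ty":-0.0078,"tz":0,"rx":0,"ry":0,"rz":0},{"tx":-0.0447,"ty":-0.0078,"tz":0,"rx":0,"ry":0,"rz":0},{"tx":-0.0447,"ty":-0.0078,"tz":0,"rx":0,"ry":0,"rz":0}]' 0.06 15
```

```text
time_s: 0.7
tool_pos: [0.6184, -0.1799, 0.2474]
tool_rot: [-180.0, -0.0, 90.0]
force: [0.1, -0.6, -0.6]
grip_width: 0.0619
```

```bash
python3 -m creep '[{"tx":0,"ty":0,"tz":0,"rx":0,"ry":0,"rz":-9.46},{"tx":0,"ty":0,"tz":0,"rx":0,"ry":0,"rz":-9.46},{"tx":0,"ty":0,"tz":0,"rx":0,"ry":0,"rz":-9.46},{"tx":0,"ty":0,"tz":0,"rx":0,"ry":0,"rz":-9.46},{"tx":0,"ty":0,"tz":0,"rx":0,"ry":0,"rz":-9.46},{"tx":0,"ty":0,"tz":0,"rx":0,"ry":0,"rz":-9.46},{"tx":0,"ty":0,"tz":0,"rx":0,"ry":0,"rz":-9.46},{"tx":0,"ty":0,"tz":0,"rx":0,"ry":0,"rz":-9.46},{"tx":0,"ty":0,"tz":0,"rx":0,"ry":0,"rz":0}]'
python3 - <<'E'
from h import *
snap('wrist','w2');print(env.get_obs()['tool_pos'],env.get_obs()['tool_rot'],env.get_obs()['qpos'])
E
```

```text
time_s: 1.82
tool_pos: [0.6187, -0.1789, 0.2473]
tool_rot: [180.0, -0.0, 165.6]
force: [-0.2, 0.4, 0.2]
grip_width: 0.0597
[ 0.61867826 -0.17886554  0.24735643] [ 1.79995989e+02 -2.04686754e-02  1.65499732e+02] [20.42008504 17.89800995 -8.41401351 83.89063926  2.62610653 78.42405768
 87.37933914]
```

View pics/w2.png

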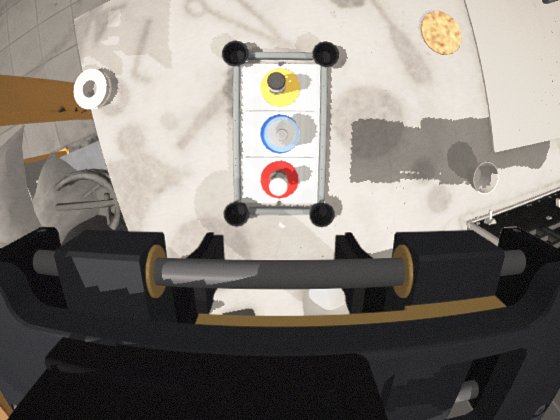

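Run:
```python
from h import *
crop('w2',210,30,350,240,2.8,'w2c')
crop('w2',210,30,350,135,5.5,'w2a');crop('w2',210,130,350,235,5.5,'w2b')
```

```text
(no output)
```

View pics/w2a.png

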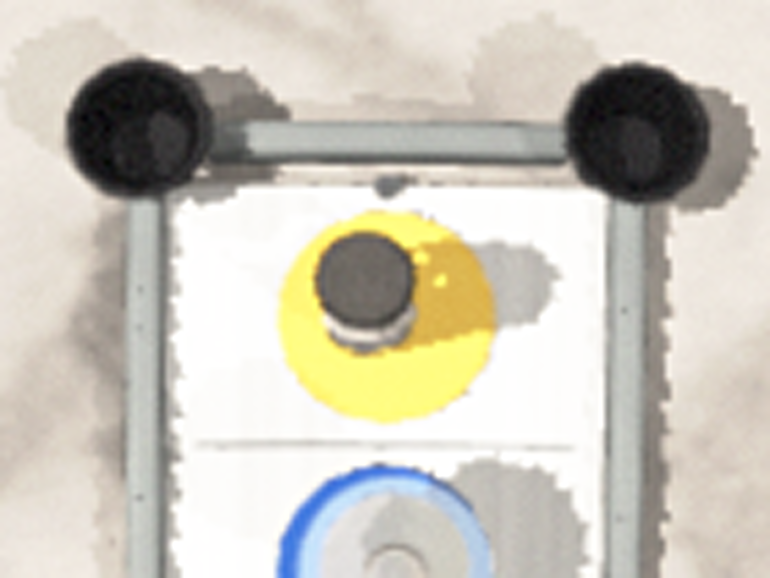

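View pics/w2b.png

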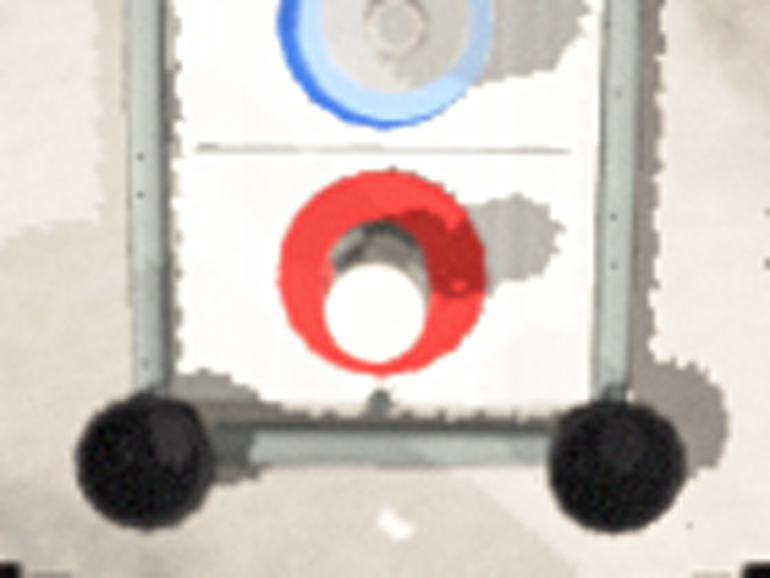

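```bash
cat >> h.py <<'E'
A=lambda u,v,z:at('w2',210+u/5.5,30+v/5.5,z,True)
B=lambda u,v,z:at('w2',210+u/5.5,130+v/5.5,z,True)
E
python3 - <<'E'
from h import *
s=[A(138,127,.024),A(637,131,.024),B(144,462,.024),B(618,464,.024)]
for p in s:print(p)
print('mean',np.mean(s,0)); 
for a,b in((2,0),(3,1)): d=s[a]-s[b]; print(np.degrees(np.arctan2(d[1],d[0])),np.linalg.norm(d))
for a,b in((1,0),(3,2)): d=s[a]-s[b]; print(np.degrees(np.arctan2(d[1],d[0]))-90,np.linalg.norm(d))
y,b,r=A(388,316,.009),at('w2',280,133.9,.009,True),B(382,272,.009);print('discs',y,b,r,np.degrees(np.arctan2(*(r-y)[1::-1])))
print('black',A(365,279,.059),'white',B(376,313,.059),'knob',B(395,22,.057),'cork',at('w2',441,32,.004,True))
E
```

```text
[ 0.4648 -0.1886  0.024 ]
[ 0.4904 -0.092   0.024 ]
[ 0.6424 -0.2358  0.024 ]
[ 0.6678 -0.1388  0.024 ]
mean [ 0.56635 -0.1638   0.024  ]
-14.883215468101618 0.1837650674094508
-14.778532236481091 0.18346934348822416
-14.842781261458185 0.09993457860020223
-14.673760906114822 0.10027043432637558
discs [ 0.5147 -0.1497  0.009 ] [ 0.5667 -0.1637  0.009 ] [ 0.6182 -0.1776  0.009 ] -15.086354008465133
black [ 0.512  -0.1535  0.059 ] white [ 0.6166 -0.1784  0.059 ] knob [ 0.5653 -0.1616  0.057 ] cork [0.4813 0.0691 0.004 ]
```

```bash
python3 -m creep '[{"tx":0,"ty":0,"tz":0.05,"rx":0,"ry":0,"rz":0},{"tx":0,"ty":0,"tz":0.05,"rx":0,"ry":0,"rz":0},{"tx":0,"ty":0,"tz":0.05,"rx":0,"ry":0,"rz":0},{"tx":0,"ty":0,"tz":0.035,"rx":0,"ry":0,"rz":0},{"tx":0,"ty":0,"tz":0.022,"rx":0,"ry":0,"rz":0},{"tx":0,"ty":0,"tz":0,"rx":0,"ry":0,"rz":0}]'; python3 -m creep '[{"tx":0,"ty":0,"tz":0,"rx":0,"ry":0,"rz":0},{"tx":0,"ty":0,"tz":0,"rx":0,"ry":0,"rz":0},{"tx":0,"ty":0,"tz":0,"rx":0,"ry":0,"rz":0},{"tx":0,"ty":0,"tz":0,"rx":0,"ry":0,"rz":0}]' 0.012 10
```

```text
time_s: 2.62
tool_pos: [0.6171, -0.1784, 0.0383]
tool_rot: [-180.0, -0.3, 165.6]
force: [-0.3, 0.1, 0.5]
grip_width: 0.0598
time_s: 3.12
tool_pos: [0.6191, -0.1789, 0.0412]
tool_rot: [-180.0, 0.1, 165.7]
force: [0.5, -0.2, 1.0]
grip_width: 0.028
```

```bash
python3 -m creep '[{"tx":0,"ty":0,"tz":0,"rx":0,"ry":0,"rz":0},{"tx":0,"ty":0,"tz":0,"rx":0,"ry":0,"rz":0},{"tx":0,"ty":0,"tz":0,"rx":0,"ry":0,"rz":0}]' 0.012 10
```

```text
time_s: 3.5
tool_pos: [0.6189, -0.1789, 0.0409]
tool_rot: [-180.0, 0.0, 165.7]
force: [0.2, 0.1, 2.9]
grip_width: 0.0209
```

```bash
cat >> h.py <<'E'
def go(x,y,z=None,yaw=None):
    o=env.get_obs();p=o['tool_pos'];w=np.radians(o['tool_rot'][2]);d=np.array([x,y])-p[:2]
    print('pos',p.round(4),o['tool_rot'].round(2),'tx %.4f ty %.4f'%(d@[np.cos(w),np.sin(w)],d@[np.sin(w),-np.cos(w)]),'tz',None if z is None else round(p[2]-z,4))
E
python3 -m creep '[{"tx":0,"ty":0,"tz":-0.05,"rx":0,"ry":0,"rz":0},{"tx":0,"ty":0,"tz":-0.05,"rx":0,"ry":0,"rz":0},{"tx":0.0387,"ty":0.0414,"tz":0,"rx":0,"ry":0,"rz":0},{"tx":0.0387,"ty":0.0414,"tz":0,"rx":0,"ry":0,"rz":0},{"tx":0.0387,"ty":0.0414,"tz":0,"rx":0,"ry":0,"rz":0},{"tx":0.0387,"ty":0.0414,"tz":0,"rx":0,"ry":0,"rz":0},{"tx":0.0387,"ty":0.0414,"tz":0,"rx":0,"ry":0,"rz":0},{"tx":0,"ty":0,"tz":0,"rx":0,"ry":0,"rz":0},{"tx":0,"ty":0,"tz":0,"rx":0,"ry":0,"rz":0}]'; python3 -c "
from h import *
go(.4825,.0695,.037);snap('side','p1');crop('p1',180,140,400,340,3,'p1c')"
```

```text
time_s: 4.62
tool_pos: [0.4827, 0.0692, 0.1407]
tool_rot: [-180.0, 0.0, 165.7]
force: [0.8, -1.3, -0.1]
grip_width: 0.0203
pos [0.4827 0.0692 0.1407] [-1.7997e+02  4.0000e-02  1.6569e+02] tx 0.0003 ty 0.0003 tz 0.1037
```

View pics/p1c.png

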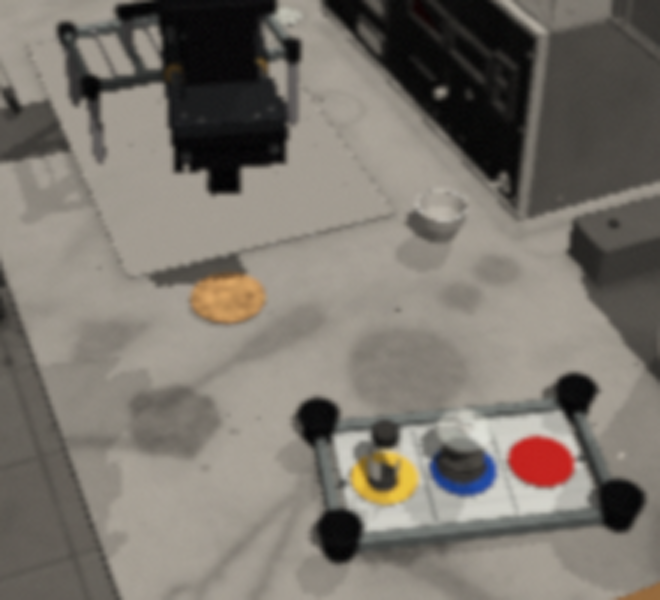

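The vial is off the red disc and held: the picture shows the disc empty at about (540,462) in the crop, and the fingers read 20 mm. Next, set it on the cork.

```bash
python3 -m creep '[{"tx":0,"ty":0,"tz":0.045,"rx":0,"ry":0,"rz":0},{"tx":0,"ty":0,"tz":0.035,"rx":0,"ry":0,"rz":0},{"tx":0,"ty":0,"tz":0.015,"rx":0,"ry":0,"rz":0},{"tx":0,"ty":0,"tz":0.007,"rx":0,"ry":0,"rz":0},{"tx":0,"ty":0,"tz":0.002,"rx":0,"ry":0,"rz":0},{"tx":0,"ty":0,"tz":0,"rx":0,"ry":0,"rz":0}]'; python3 -m creep '[{"tx":0,"ty":0,"tz":0.001,"rx":0,"ry":0,"rz":0},{"tx":0,"ty":0,"tz":0,"rx":0,"ry":0,"rz":0}]'
```

```text
time_s: 5.42
tool_pos: [0.4834, 0.0696, 0.0375]
tool_rot: [180.0, 0.1, 165.7]
force: [-0.4, -0.9, 0.2]
grip_width: 0.0206
time_s: 5.68
tool_pos: [0.4828, 0.0696, 0.036]
tool_rot: [180.0, 0.1, 165.7]
force: [-0.0, -1.2, -0.9]
grip_width: 0.021
```

```bash
python3 -m creep '[{"tx":0,"ty":0,"tz":0.0005,"rx":0,"ry":0,"rz":0},{"tx":0,"ty":0,"tz":0,"rx":0,"ry":0,"rz":0},{"tx":0,"ty":0,"tz":0,"rx":0,"ry":0,"rz":0}]' 0.062 10; python3 -m creep '[{"tx":0,"ty":0,"tz":-0.03,"rx":0,"ry":0,"rz":0},{"tx":0,"ty":0,"tz":-0.05,"rx":0,"ry":0,"rz":0},{"tx":0,"ty":0,"tz":-0.03,"rx":0,"ry":0,"rz":0},{"tx":0,"ty":0,"tz":0,"rx":0,"ry":0,"rz":0}]';python3 -c "
from h import *
go(.565,-.163,.040)"
```

```text
time_s: 6.05
tool_pos: [0.4825, 0.0696, 0.0351]
tool_rot: [-180.0, 0.0, 165.7]
force: [0.1, -0.0, -0.1]
grip_width: 0.0429
time_s: 6.55
tool_pos: [0.4844, 0.0699, 0.1477]
tool_rot: [179.9, 0.3, 165.7]
force: [0.1, -0.3, -0.3]
grip_width: 0.0614
pos [0.4844 0.0699 0.1477] [179.9    0.31 165.67] tx -0.1357 ty -0.2057 tz 0.1077
```

```bash
python3 -m creep '[{"tx":-0.0275,"ty":-0.041,"tz":0,"rx":0,"ry":0,"rz":0},{"tx":-0.0275,"ty":-0.041,"tz":0,"rx":0,"ry":0,"rz":0},{"tx":-0.0275,"ty":-0.041,"tz":0,"rx":0,"ry":0,"rz":0},{"tx":-0.0275,"ty":-0.041,"tz":0,"rx":0,"ry":0,"rz":0},{"tx":-0.0275,"ty":-0.041,"tz":0,"rx":0,"ry":0,"rz":0},{"tx":0,"ty":0,"tz":0,"rx":0,"ry":0,"rz":0},{"tx":0,"ty":0,"tz":0,"rx":0,"ry":0,"rz":0}]';python3 -c "
from h import *
go(.565,-.163,.040); snap('side','p2');crop('p2',220,170,420,350,3.5,'p2c')"
```

```text
time_s: 7.42
tool_pos: [0.5642, -0.1621, 0.1435]
tool_rot: [180.0, -0.2, 165.7]
force: [-0.1, 0.5, -0.4]
grip_width: 0.062
pos [ 0.5642 -0.1621  0.1435] [ 1.7995e+02 -1.6000e-01  1.6569e+02] tx -0.0010 ty -0.0007 tz 0.1035
```

View pics/p2c.png

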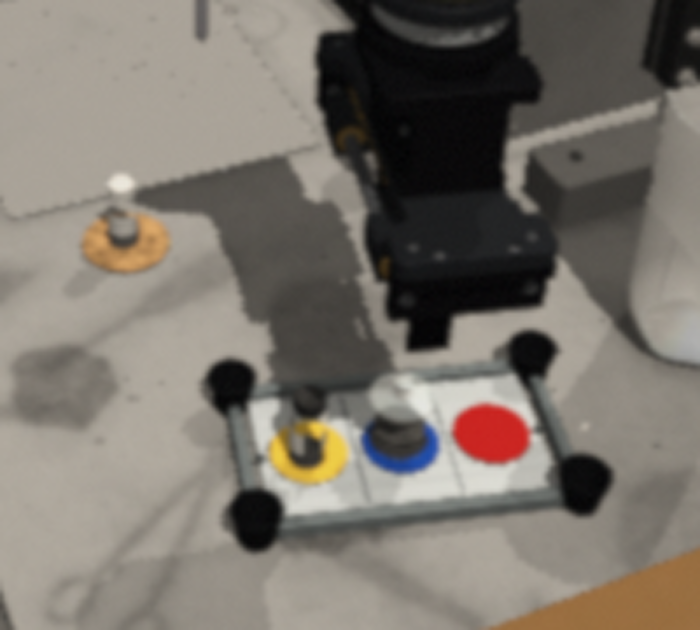

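The white vial stands upright on the cork, at about (122,215) in the crop. Next, the bottle.

```bash
python3 -m creep '[{"tx":0,"ty":0,"tz":0.045,"rx":0,"ry":0,"rz":0},{"tx":0,"ty":0,"tz":0.035,"rx":0,"ry":0,"rz":0},{"tx":0,"ty":0,"tz":0.018,"rx":0,"ry":0,"rz":0},{"tx":0,"ty":0,"tz":0.006,"rx":0,"ry":0,"rz":0},{"tx":0,"ty":0,"tz":0,"rx":0,"ry":0,"rz":0},{"tx":0,"ty":0,"tz":0,"rx":0,"ry":0,"rz":0}]'; python3 -m creep '[{"tx":0,"ty":0,"tz":0,"rx":0,"ry":0,"rz":0},{"tx":0,"ty":0,"tz":0,"rx":0,"ry":0,"rz":0},{"tx":0,"ty":0,"tz":0,"rx":0,"ry":0,"rz":0},{"tx":0,"ty":0,"tz":0,"rx":0,"ry":0,"rz":0},{"tx":0,"ty":0,"tz":0,"rx":0,"ry":0,"rz":0}]' 0.028 12; python3 -c "
from h import *
go(.619,-.178,.041)"
```

```text
time_s: 8.22
tool_pos: [0.5662, -0.1632, 0.0425]
tool_rot: [-180.0, 0.2, 165.7]
force: [-0.6, -0.1, -0.5]
grip_width: 0.0621
time_s: 8.85
tool_pos: [0.5651, -0.163, 0.0412]
tool_rot: [180.0, 0.0, 165.7]
force: [-0.4, 0.3, 0.3]
grip_width: 0.0345
pos [ 0.5651 -0.163   0.0412] [1.8000e+02 1.0000e-02 1.6568e+02] tx -0.0559 ty -0.0012 tz 0.0002
```

```bash
python3 -m creep '[{"tx":0,"ty":0,"tz":0,"rx":0,"ry":0,"rz":0},{"tx":0,"ty":0,"tz":-0.015,"rx":0,"ry":0,"rz":0},{"tx":0,"ty":0,"tz":-0.01,"rx":0,"ry":0,"rz":0},{"tx":0,"ty":0,"tz":0,"rx":0,"ry":0,"rz":0}]'; python3 -c "
from h import *
go(.619,-.178,.041); snap('side','p3');crop('p3',240,230,420,350,4,'p3c');snap('scene','p3s');crop('p3s',270,220,450,350,4,'p3sc')"
```

```text
time_s: 9.35
tool_pos: [0.5662, -0.1633, 0.0678]
tool_rot: [-180.0, 0.2, 165.7]
force: [0.8, -1.0, -0.1]
grip_width: 0.0343
pos [ 0.5662 -0.1633  0.0678] [-179.99    0.18  165.68] tx -0.0548 ty -0.0011 tz 0.0268
```

View pics/p3c.png

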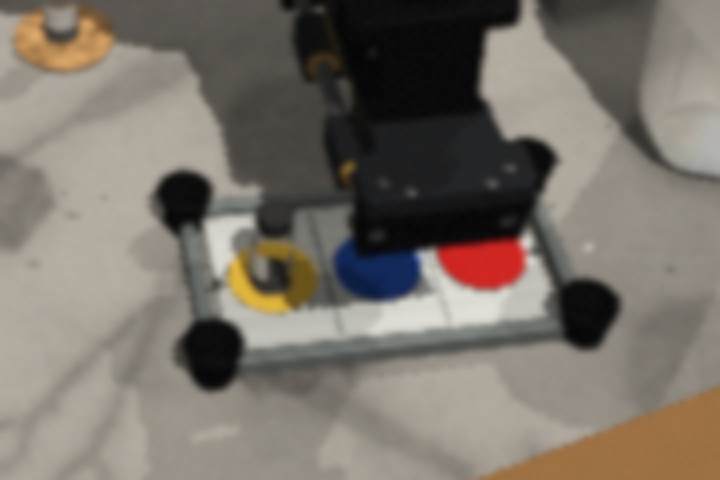

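View pics/p3sc.png

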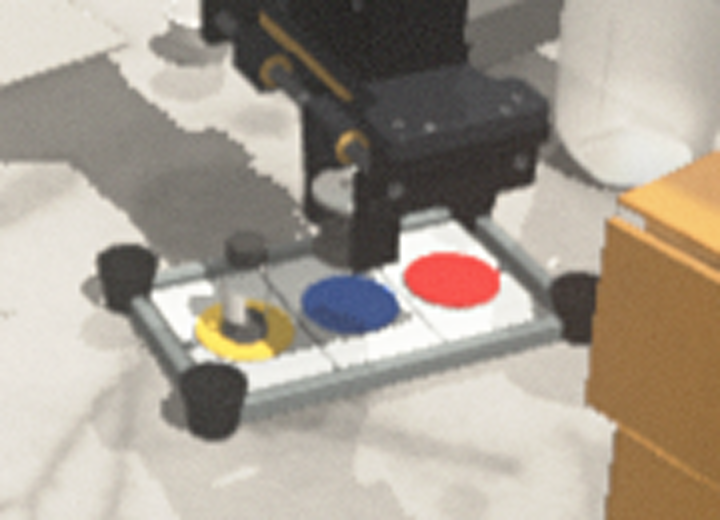

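```bash
python3 -m creep '[{"tx":-0.028,"ty":-0.0006,"tz":0,"rx":0,"ry":0,"rz":0},{"tx":-0.028,"ty":-0.0006,"tz":0,"rx":0,"ry":0,"rz":0},{"tx":0,"ty":0,"tz":0,"rx":0,"ry":0,"rz":0},{"tx":0,"ty":0,"tz":0.012,"rx":0,"ry":0,"rz":0},{"tx":0,"ty":0,"tz":0.009,"rx":0,"ry":0,"rz":0},{"tx":0,"ty":0,"tz":0.0025,"rx":0,"ry":0,"rz":0},{"tx":0,"ty":0,"tz":0,"rx":0,"ry":0,"rz":0},{"tx":0,"ty":0,"tz":0,"rx":0,"ry":0,"rz":0}]'; python3 -c "
from h import *
go(.619,-.178,.041); snap('scene','p4');crop('p4',270,220,450,350,4,'p4c')"
```

```text
time_s: 10.45
tool_pos: [0.6193, -0.1781, 0.043]
tool_rot: [-180.0, 0.1, 165.7]
force: [-0.1, 0.8, 0.3]
grip_width: 0.0342
pos [ 0.6193 -0.1781  0.043 ] [-1.8000e+02  6.0000e-02  1.6568e+02] tx 0.0004 ty 0.0001 tz 0.002
```

View pics/p4c.png

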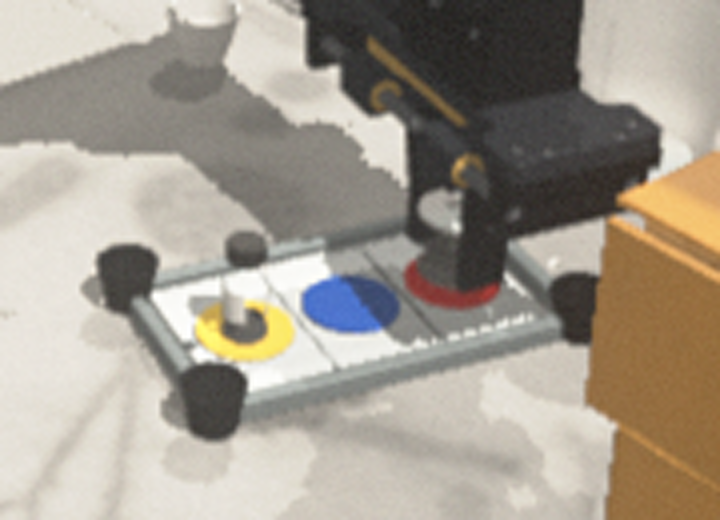

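```bash
python3 -m creep '[{"tx":0,"ty":0,"tz":0.0013,"rx":0,"ry":0,"rz":0},{"tx":0,"ty":0,"tz":0,"rx":0,"ry":0,"rz":0},{"tx":0,"ty":0,"tz":0,"rx":0,"ry":0,"rz":0}]'; python3 -m creep '[{"tx":0,"ty":0,"tz":0,"rx":0,"ry":0,"rz":0},{"tx":0,"ty":0,"tz":0,"rx":0,"ry":0,"rz":0},{"tx":0,"ty":0,"tz":0,"rx":0,"ry":0,"rz":0}]' 0.062 10;python3 -m creep '[{"tx":0,"ty":0,"tz":-0.02,"rx":0,"ry":0,"rz":0},{"tx":0,"ty":0,"tz":-0.04,"rx":0,"ry":0,"rz":0},{"tx":0,"ty":0,"tz":-0.03,"rx":0,"ry":0,"rz":0},{"tx":0,"ty":0,"tz":0,"rx":0,"ry":0,"rz":0},{"tx":0,"ty":0,"tz":0,"rx":0,"ry":0,"rz":0}]'; python3 -c "
from h import *
go(.513,-.153,.040); snap('wrist','p5');crop('p5',200,20,360,240,3,'p5c')"
```

```text
time_s: 10.88
tool_pos: [0.619, -0.178, 0.0413]
tool_rot: [180.0, 0.0, 165.7]
force: [-0.5, -0.1, -0.4]
grip_width: 0.0341
time_s: 11.25
tool_pos: [0.619, -0.1781, 0.0413]
tool_rot: [-180.0, 0.0, 165.7]
force: [0.7, -0.1, 0.8]
grip_width: 0.056
time_s: 11.88
tool_pos: [0.6188, -0.178, 0.1315]
tool_rot: [-180.0, 0.0, 165.7]
force: [0.2, 0.3, -0.6]
grip_width: 0.0618
pos [ 0.6188 -0.178   0.1315] [-1.8000e+02  1.0000e-02  1.6568e+02] tx 0.1087 ty -0.0019 tz 0.0915
```

View pics/p5.png

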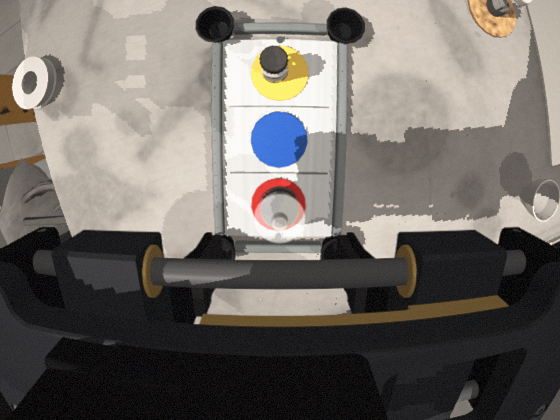

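The bottle stands upright on the red disc, at about (279,203). Next, the black vial.

```bash
python3 -m creep '[{"tx":0.054,"ty":-0.001,"tz":0,"rx":0,"ry":0,"rz":0},{"tx":0.0545,"ty":-0.001,"tz":0,"rx":0,"ry":0,"rz":0},{"tx":0,"ty":0,"tz":0,"rx":0,"ry":0,"rz":0},{"tx":0,"ty":0,"tz":0.045,"rx":0,"ry":0,"rz":0},{"tx":0,"ty":0,"tz":0.03,"rx":0,"ry":0,"rz":0},{"tx":0,"ty":0,"tz":0.016,"rx":0,"ry":0,"rz":0},{"tx":0,"ty":0,"tz":0,"rx":0,"ry":0,"rz":0}]';python3 -m creep '[{"tx":0,"ty":0,"tz":0,"rx":0,"ry":0,"rz":0},{"tx":0,"ty":0,"tz":0,"rx":0,"ry":0,"rz":0},{"tx":0,"ty":0,"tz":0,"rx":0,"ry":0,"rz":0},{"tx":0,"ty":0,"tz":0,"rx":0,"ry":0,"rz":0},{"tx":0,"ty":0,"tz":0,"rx":0,"ry":0,"rz":0},{"tx":0,"ty":0,"tz":0,"rx":0,"ry":0,"rz":0},{"tx":0,"ty":0,"tz":0,"rx":0,"ry":0,"rz":0}]' 0.012 10; python3 -c "
from h import *
go(.567,-.1645,.040)"
```

```text
time_s: 12.8
tool_pos: [0.513, -0.153, 0.0391]
tool_rot: [180.0, -0.1, 165.7]
force: [0.7, -0.3, 0.7]
grip_width: 0.0615
time_s: 13.68
tool_pos: [0.5135, -0.1532, 0.0404]
tool_rot: [-180.0, 0.0, 165.7]
force: [-0.2, -0.6, 2.0]
grip_width: 0.0207
pos [ 0.5135 -0.1532  0.0404] [-1.8000e+02  1.0000e-02  1.6568e+02] tx -0.0547 ty 0.0023 tz 0.0004
```

```bash
python3 -m creep '[{"tx":0,"ty":0,"tz":-0.015,"rx":0,"ry":0,"rz":0},{"tx":0,"ty":0,"tz":-0.015,"rx":0,"ry":0,"rz":0},{"tx":0,"ty":0,"tz":0,"rx":0,"ry":0,"rz":0},{"tx":-0.027,"ty":0.001,"tz":0,"rx":0,"ry":0,"rz":0},{"tx":-0.0275,"ty":0.001,"tz":0,"rx":0,"ry":0,"rz":0},{"tx":0,"ty":0,"tz":0,"rx":0,"ry":0,"rz":0},{"tx":0,"ty":0,"tz":0.015,"rx":0,"ry":0,"rz":0},{"tx":0,"ty":0,"tz":0.01,"rx":0,"ry":0,"rz":0},{"tx":0,"ty":0,"tz":0.0035,"rx":0,"ry":0,"rz":0},{"tx":0,"ty":0,"tz":0,"rx":0,"ry":0,"rz":0},{"tx":0,"ty":0,"tz":0,"rx":0,"ry":0,"rz":0}]'; python3 -c "
from h import *
go(.567,-.1645,.040);snap('scene','p6');crop('p6',270,220,450,350,4,'p6c')"
```

```text
time_s: 15.05
tool_pos: [0.5669, -0.1648, 0.042]
tool_rot: [-180.0, 0.0, 165.7]
force: [-0.3, 0.0, -0.2]
grip_width: 0.0206
pos [ 0.5669 -0.1648  0.042 ] [-1.8000e+02  4.0000e-02  1.6568e+02] tx -0.0000 ty 0.0003 tz 0.002
```

View pics/p6c.png

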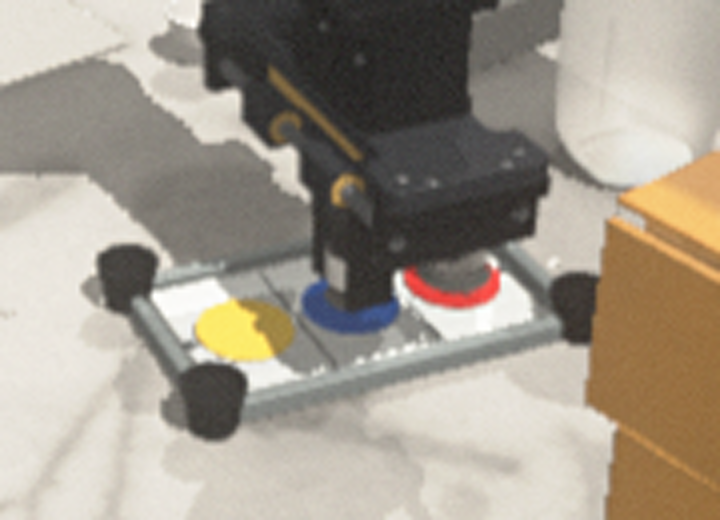

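```bash
python3 -m creep '[{"tx":0,"ty":0,"tz":0.0013,"rx":0,"ry":0,"rz":0},{"tx":0,"ty":0,"tz":0,"rx":0,"ry":0,"rz":0},{"tx":0,"ty":0,"tz":0,"rx":0,"ry":0,"rz":0}]'; python3 -m creep '[{"tx":0,"ty":0,"tz":0,"rx":0,"ry":0,"rz":0},{"tx":0,"ty":0,"tz":0,"rx":0,"ry":0,"rz":0},{"tx":0,"ty":0,"tz":0,"rx":0,"ry":0,"rz":0}]' 0.062 10;python3 -m creep '[{"tx":0,"ty":0,"tz":-0.02,"rx":0,"ry":0,"rz":0},{"tx":0,"ty":0,"tz":-0.045,"rx":0,"ry":0,"rz":0},{"tx":0,"ty":0,"tz":-0.035,"rx":0,"ry":0,"rz":0},{"tx":0.028,"ty":0.0412,"tz":0,"rx":0,"ry":0,"rz":0},{"tx":0.028,"ty":0.0412,"tz":0,"rx":0,"ry":0,"rz":0},{"tx":0.028,"ty":0.0412,"tz":0,"rx":0,"ry":0,"rz":0},{"tx":0.028,"ty":0.0412,"tz":0,"rx":0,"ry":0,"rz":0},{"tx":0.028,"ty":0.0412,"tz":0,"rx":0,"ry":0,"rz":0},{"tx":0,"ty":0,"tz":0,"rx":0,"ry":0,"rz":0},{"tx":0,"ty":0,"tz":0,"rx":0,"ry":0,"rz":0}]'; python3 -c "
from h import *
go(.4825,.0695,.036);snap('side','p7');crop('p7',200,170,420,340,3.5,'p7c')"
```

```text
time_s: 15.48
tool_pos: [0.5668, -0.1647, 0.0405]
tool_rot: [-180.0, 0.0, 165.7]
force: [-0.3, 0.5, 1.1]
grip_width: 0.0204
time_s: 15.85
tool_pos: [0.5667, -0.1647, 0.0405]
tool_rot: [-180.0, 0.0, 165.7]
force: [0.1, 0.2, -0.6]
grip_width: 0.0428
time_s: 17.1
tool_pos: [0.4826, 0.069, 0.1416]
tool_rot: [-180.0, 0.1, 165.7]
force: [-0.0, -0.1, -0.2]
grip_width: 0.0618
pos [0.4826 0.069  0.1416] [-1.7999e+02  1.2000e-01  1.6568e+02] tx 0.0003 ty 0.0004 tz 0.1056
```

View pics/p7c.png

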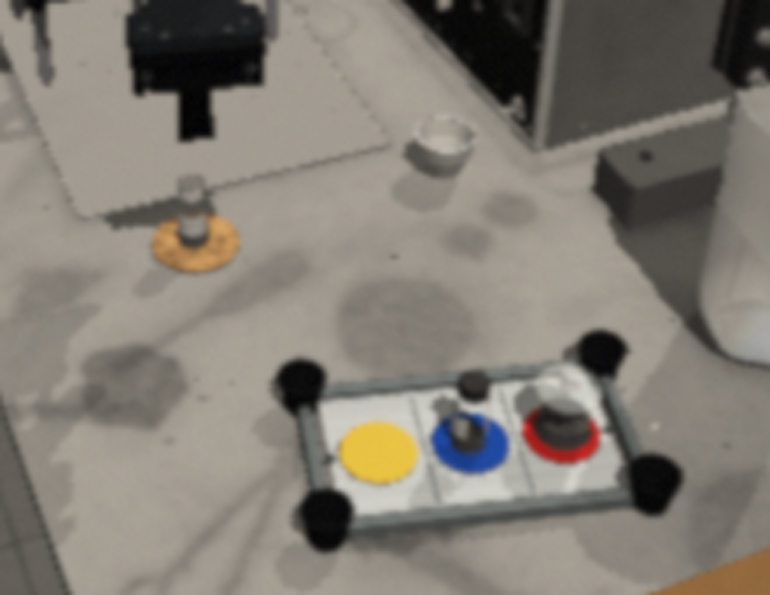

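The black vial is upright on blue at about (470,435), the bottle is on red, and the yellow disc is empty. Next I'll pick the white vial off the cork.

```bash
python3 -m creep '[{"tx":0,"ty":0,"tz":0.045,"rx":0,"ry":0,"rz":0},{"tx":0,"ty":0,"tz":0.04,"rx":0,"ry":0,"rz":0},{"tx":0,"ty":0,"tz":0.015,"rx":0,"ry":0,"rz":0},{"tx":0,"ty":0,"tz":0.005,"rx":0,"ry":0,"rz":0},{"tx":0,"ty":0,"tz":0,"rx":0,"ry":0,"rz":0},{"tx":0,"ty":0,"tz":0,"rx":0,"ry":0,"rz":0}]'; python3 -m creep '[{"tx":0,"ty":0,"tz":0,"rx":0,"ry":0,"rz":0},{"tx":0,"ty":0,"tz":0,"rx":0,"ry":0,"rz":0},{"tx":0,"ty":0,"tz":0,"rx":0,"ry":0,"rz":0},{"tx":0,"ty":0,"tz":0,"rx":0,"ry":0,"rz":0},{"tx":0,"ty":0,"tz":0,"rx":0,"ry":0,"rz":0},{"tx":0,"ty":0,"tz":0,"rx":0,"ry":0,"rz":0},{"tx":0,"ty":0,"tz":0,"rx":0,"ry":0,"rz":0}]' 0.012 10; python3 -c "
from h import *
go(.5148,-.1508,.036)"
```

```text
time_s: 17.9
tool_pos: [0.4832, 0.0696, 0.0368]
tool_rot: [180.0, 0.1, 165.7]
force: [-0.2, 0.3, -0.3]
grip_width: 0.0621
time_s: 18.77
tool_pos: [0.482, 0.0695, 0.0354]
tool_rot: [-180.0, -0.0, 165.7]
force: [0.0, 0.1, -0.3]
grip_width: 0.021
pos [0.482  0.0695 0.0354] [-180.     -0.    165.68] tx -0.0863 ty -0.2054 tz -0.0006
```

```bash
python3 -m creep '[{"tx":0,"ty":0,"tz":-0.05,"rx":0,"ry":0,"rz":0},{"tx":0,"ty":0,"tz":-0.05,"rx":0,"ry":0,"rz":0},{"tx":-0.0216,"ty":-0.0513,"tz":0,"rx":0,"ry":0,"rz":0},{"tx":-0.0216,"ty":-0.0513,"tz":0,"rx":0,"ry":0,"rz":0},{"tx":-0.0216,"ty":-0.0513,"tz":0,"rx":0,"ry":0,"rz":0},{"tx":-0.0216,"ty":-0.0513,"tz":0,"rx":0,"ry":0,"rz":0},{"tx":0,"ty":0,"tz":0,"rx":0,"ry":0,"rz":0},{"tx":0,"ty":0,"tz":0,"rx":0,"ry":0,"rz":0},{"tx":0,"ty":0,"tz":0.045,"rx":0,"ry":0,"rz":0},{"tx":0,"ty":0,"tz":0.03,"rx":0,"ry":0,"rz":0},{"tx":0,"ty":0,"tz":0.012,"rx":0,"ry":0,"rz":0},{"tx":0,"ty":0,"tz":0.0065,"rx":0,"ry":0,"rz":0},{"tx":0,"ty":0,"tz":0,"rx":0,"ry":0,"rz":0},{"tx":0,"ty":0,"tz":0,"rx":0,"ry":0,"rz":0}]'; python3 -c "
from h import *
go(.5148,-.1508,.0405);snap('side','p8');crop('p8',220,220,420,340,3.5,'p8c')"
```

```text
time_s: 20.52
tool_pos: [0.5159, -0.1508, 0.0431]
tool_rot: [-180.0, 0.1, 165.7]
force: [0.5, 0.2, -0.5]
grip_width: 0.021
pos [ 0.5159 -0.1508  0.0431] [-1.8000e+02  1.2000e-01  1.6569e+02] tx 0.0010 ty -0.0002 tz 0.0026
```

View pics/p8c.png

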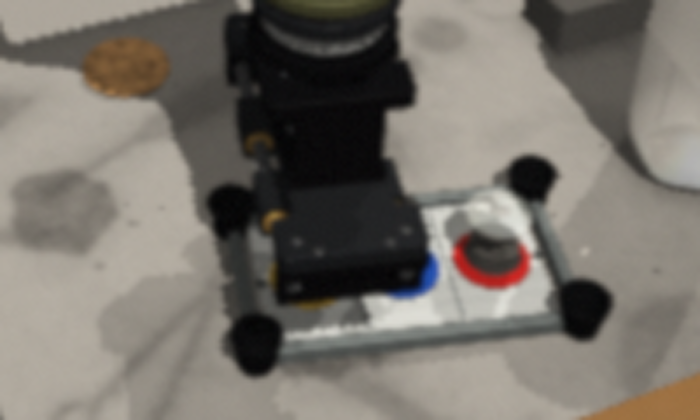

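```bash
python3 -m creep '[{"tx":0.0005,"ty":0,"tz":0.0013,"rx":0,"ry":0,"rz":0},{"tx":0,"ty":0,"tz":0,"rx":0,"ry":0,"rz":0},{"tx":0,"ty":0,"tz":0,"rx":0,"ry":0,"rz":0}]'; python3 -c "
from h import *
go(.5148,-.1508,.0405);snap('scene','p9')"
```

```text
time_s: 20.95
tool_pos: [0.5145, -0.1506, 0.0408]
tool_rot: [-180.0, 0.0, 165.7]
force: [0.0, 0.7, -0.7]
grip_width: 0.0208
pos [ 0.5145 -0.1506  0.0408] [-1.8000e+02  1.0000e-02  1.6568e+02] tx -0.0003 ty -0.0001 tz 0.0003
```

View pics/p9.png

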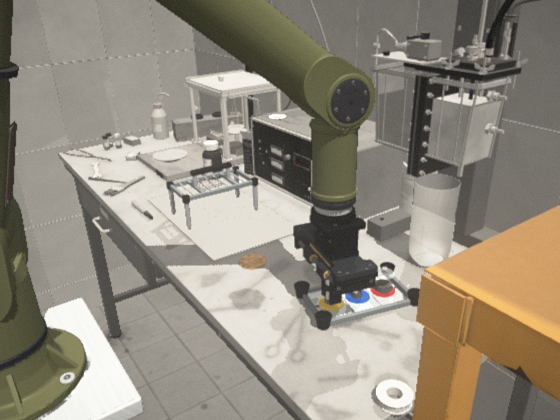

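View pics/p8.png

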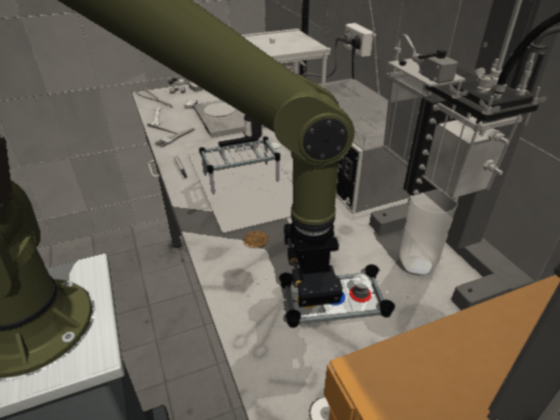

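```bash
python3 -m creep '[{"tx":0,"ty":0,"tz":0,"rx":0,"ry":0,"rz":0},{"tx":0,"ty":0,"tz":0,"rx":0,"ry":0,"rz":0},{"tx":0,"ty":0,"tz":0,"rx":0,"ry":0,"rz":0}]' 0.062 10;python3 -m creep '[{"tx":0,"ty":0,"tz":-0.02,"rx":0,"ry":0,"rz":0},{"tx":0,"ty":0,"tz":-0.045,"rx":0,"ry":0,"rz":0},{"tx":0,"ty":0,"tz":-0.06,"rx":0,"ry":0,"rz":0},{"tx":0,"ty":0,"tz":-0.06,"rx":0,"ry":0,"rz":0},{"tx":0,"ty":0,"tz":-0.06,"rx":0,"ry":0,"rz":0},{"tx":0,"ty":0,"tz":0,"rx":0,"ry":0,"rz":0}]'
python3 - <<'E'
from h import *
go(.63,.31,.30)
def tri(a,b):
    o1,d1=ray('scene0',*a);o2,d2=ray('side0',*b)
    s=np.linalg.lstsq(np.c_[d1,-d2],o2-o1,rcond=None)[0]
    p,q=o1+d1*s[0],o2+d2*s[1]; print(((p+q)/2).round(3),np.linalg.norm(p-q).round(4))
print(at('side0',357,208,0),at('scene0',350,217,0))
tri((345,149),(359,150))
tri((253,117),(286,92)) #top-left
print(at('scene0',258,168,0))
a=cv2.imread('pics/p9.png')[60:230,150:410]; cv2.imwrite('pics/q.png',cv2.resize(a,None,fx=3,fy=3)); snap('side','p10'); crop('p10',130,60,390,230,3,'q2')
E
```

```text
time_s: 21.38
tool_pos: [0.5145, -0.1505, 0.0407]
tool_rot: [-180.0, 0.0, 165.7]
force: [-0.0, 0.5, -0.2]
grip_width: 0.0431
time_s: 22.12
tool_pos: [0.5171, -0.1511, 0.2917]
tool_rot: [-180.0, 0.6, 165.7]
force: [-0.2, 0.7, 0.0]
grip_width: 0.0623
pos [ 0.5171 -0.1511  0.2917] [-179.98    0.63  165.68] tx 0.0046 ty 0.4747 tz -0.0083
[0.7679 0.0868 0.    ] [0.7907 0.1075 0.    ]
[0.724 0.053 0.201] 0.011
[0.695 0.392 0.211] 0.0007
[0.7965 0.5472 0.    ]
```

View pics/q.png

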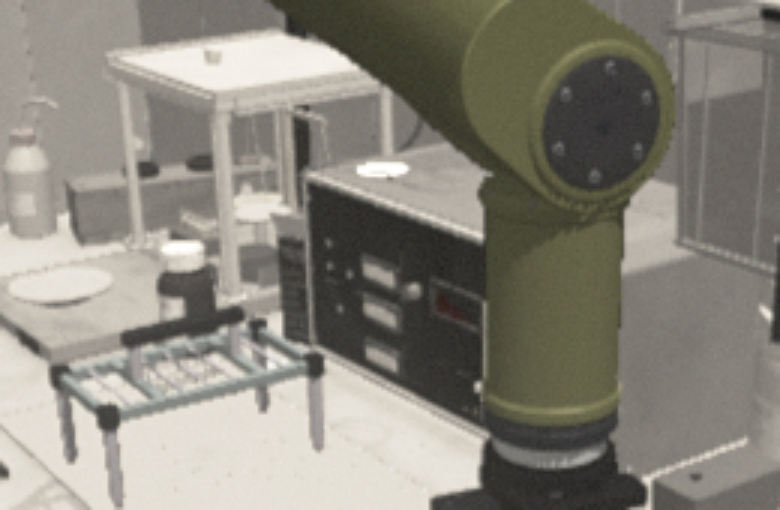

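View pics/q2.png

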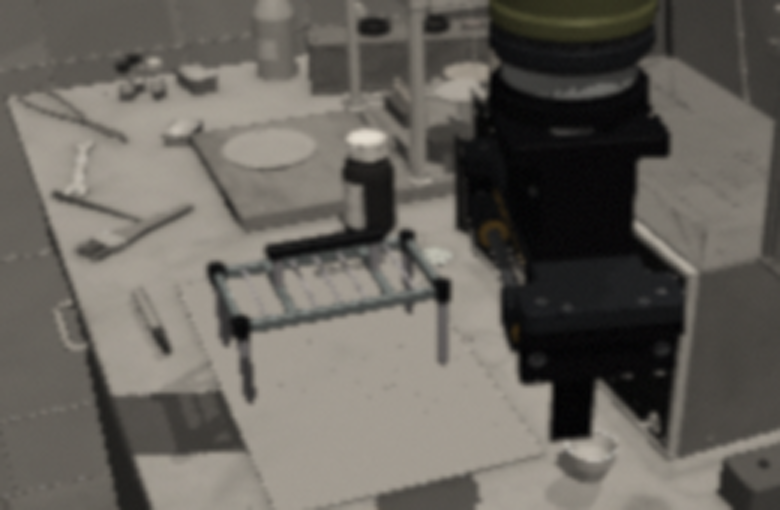

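Run:
```python
from h import *
def tri(a,b):
    o1,d1=ray('scene0',*a);o2,d2=ray('side0',*b)
    s=np.linalg.lstsq(np.c_[d1,-d2],o2-o1,rcond=None)[0]
    p,q=o1+d1*s[0],o2+d2*s[1]; print(((p+q)/2).round(3),np.linalg.norm(p-q).round(4))
tri((150+182/3,60+250/3),(130+368/3,60+140/3))
tri((150+228/3,60+95/3),(245.5,40)) 
tri((150+125/3,60+340/3),(130+270/3,60+250/3)); tri((150+242/3,60+314/3),(130+390/3,60+232/3))
go(.63,.30,.30)
```

```text
[0.658 0.58  0.099] 0.0025
[0.59  0.365 0.331] 0.0744
[0.486 0.347 0.117] 0.0008
[0.601 0.357 0.108] 0.0035
pos [ 0.5156 -0.1508  0.2883] [-179.99    0.31  165.68] tx 0.0007 ty 0.4651 tz -0.0117
```

```bash
python3 -m creep '[{"tx":0,"ty":0.058,"tz":-0.002,"rx":0,"ry":0,"rz":0},{"tx":0,"ty":0.058,"tz":-0.002,"rx":0,"ry":0,"rz":0},{"tx":0,"ty":0.058,"tz":-0.002,"rx":0,"ry":0,"rz":0},{"tx":0,"ty":0.058,"tz":-0.002,"rx":0,"ry":0,"rz":0},{"tx":0,"ty":0.058,"tz":-0.002,"rx":0,"ry":0,"rz":0},{"tx":0,"ty":0.058,"tz":-0.002,"rx":0,"ry":0,"rz":0},{"tx":0,"ty":0.058,"tz":-0.002,"rx":0,"ry":0,"rz":0},{"tx":0,"ty":0.058,"tz":0,"rx":0,"ry":0,"rz":0},{"tx":0,"ty":0,"tz":0,"rx":0,"ry":0,"rz":-6},{"tx":0,"ty":0,"tz":0,"rx":0,"ry":0,"rz":-5},{"tx":0,"ty":0,"tz":0,"rx":0,"ry":0,"rz":0},{"tx":0,"ty":0,"tz":0,"rx":0,"ry":0,"rz":0},{"tx":0,"ty":0,"tz":0,"rx":0,"ry":0,"rz":0}]';python3 -c "
from h import *
snap('wrist','u1');go(.53,.33,.124);snap('scene','u1s');snap('side','u1d')"
```

```text
time_s: 23.8
tool_pos: [0.6292, 0.2988, 0.2994]
tool_rot: [-180.0, -0.0, 176.6]
force: [0.3, 0.4, -0.4]
grip_width: 0.0618
pos [0.6292 0.2988 0.2995] [-179.99   -0.    176.63] tx 0.1009 ty 0.0253 tz 0.1755
```

View pics/u1.png

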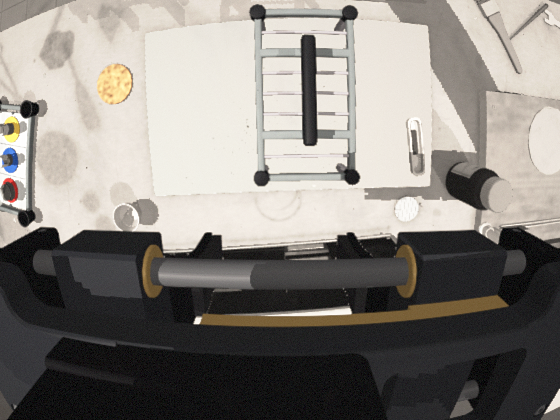

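View pics/u1s.png

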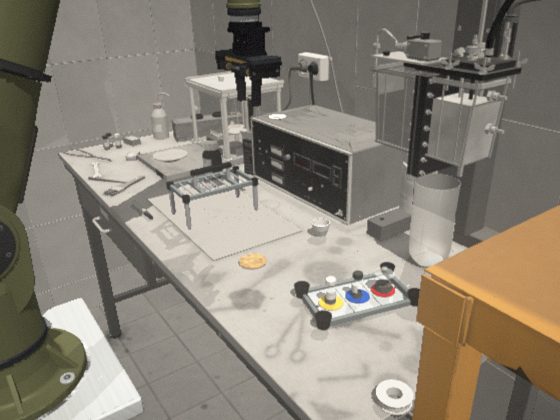

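```bash
python3 -c "
from h import *
crop('u1',235,0,375,195,3,'u1c')"
```

```text
(no output)
```

View pics/u1c.png

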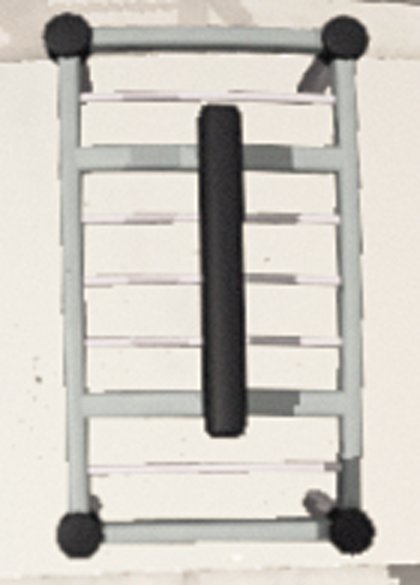

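Run:
```python
from h import *
U=lambda u,v,z:at('u1',235+u/3,v/3,z,True)
for z in (.092,.096):
    c=[U(68,36,z),U(345,37,z),U(78,532,z),U(350,529,z)]
    print(z,np.mean(c,0),[np.round(np.linalg.norm(c[a]-c[b]),4) for a,b in((0,2),(1,3),(0,1),(2,3))],[np.round(np.degrees(np.arctan2(*(c[b]-c[a])[1::-1])),2) for a,b in((0,2),(1,3))])
a,b=U(221,105,.129),U(225,436,.126); print(a,b,(a+b)/2,np.degrees(np.arctan2(*(b-a)[1::-1])),np.linalg.norm(a-b))
```

```text
0.092 [0.53095 0.3336  0.092  ] [np.float64(0.1808), np.float64(0.182), np.float64(0.099), np.float64(0.0989)] [np.float64(-2.38), np.float64(-2.43)]
0.096 [0.531325 0.333275 0.096   ] [np.float64(0.1788), np.float64(0.1799), np.float64(0.0979), np.float64(0.0977)] [np.float64(-2.37), np.float64(-2.45)]
[0.4783 0.3362 0.129 ] [0.5852 0.3316 0.126 ] [0.53175 0.3339  0.1275 ] -2.4639671820263263 0.10704097346343601
```

```bash
python3 -m creep '[{"tx":0.0497,"ty":0.0145,"tz":0,"rx":0,"ry":0,"rz":0},{"tx":0.0498,"ty":0.0145,"tz":0,"rx":0,"ry":0,"rz":-1},{"tx":0,"ty":0,"tz":0.04,"rx":0,"ry":0,"rz":0},{"tx":0,"ty":0,"tz":0.04,"rx":0,"ry":0,"rz":0},{"tx":0,"ty":0,"tz":0,"rx":0,"ry":0,"rz":0},{"tx":0,"ty":0,"tz":0,"rx":0,"ry":0,"rz":0}]' 0.05;python3 -c "
from h import *
snap('side','u2');go(.5315,.3336,.128);crop('u2',170,70,320,230,4,'u2c')"
```

```text
time_s: 24.7
tool_pos: [0.5323, 0.3342, 0.2214]
tool_rot: [179.9, 0.1, 177.7]
force: [0.5, 0.5, 0.3]
grip_width: 0.0504
pos [0.5326 0.3345 0.2219] [1.7989e+02 1.5000e-01 1.7766e+02] tx 0.0010 ty -0.0009 tz 0.0939
```

View pics/u2c.png

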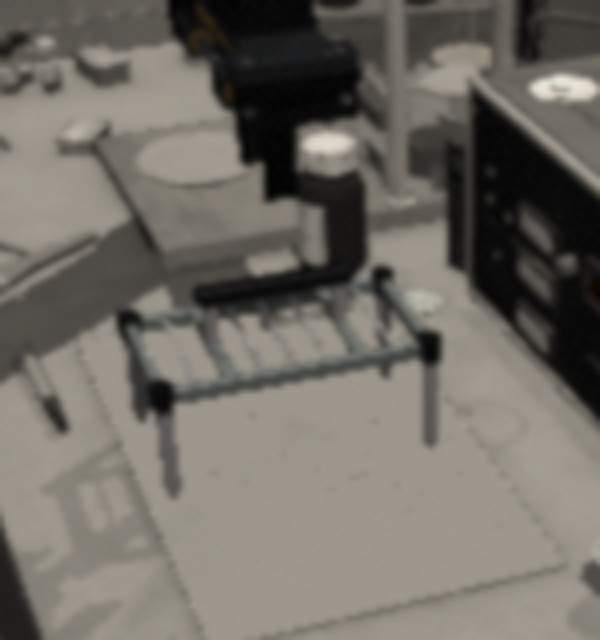

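```bash
python3 -m creep '[{"tx":0,"ty":0,"tz":0.035,"rx":0,"ry":0,"rz":0},{"tx":0,"ty":0,"tz":0.035,"rx":0,"ry":0,"rz":0},{"tx":0,"ty":0,"tz":0.015,"rx":0,"ry":0,"rz":0},{"tx":0,"ty":0,"tz":0.006,"rx":0,"ry":0,"rz":0},{"tx":0,"ty":0,"tz":0,"rx":0,"ry":0,"rz":0},{"tx":0,"ty":0,"tz":0,"rx":0,"ry":0,"rz":0}]';python3 -m creep '[{"tx":0,"ty":0,"tz":0,"rx":0,"ry":0,"rz":0},{"tx":0,"ty":0,"tz":0,"rx":0,"ry":0,"rz":0},{"tx":0,"ty":0,"tz":0,"rx":0,"ry":0,"rz":0},{"tx":0,"ty":0,"tz":0,"rx":0,"ry":0,"rz":0},{"tx":0,"ty":0,"tz":0,"rx":0,"ry":0,"rz":0},{"tx":0,"ty":0,"tz":0,"rx":0,"ry":0,"rz":0}]' 0.005 35;python3 -c "
from h import *
go(.5315,.3336,.128)"
```

```text
time_s: 25.5
tool_pos: [0.5323, 0.3343, 0.1302]
tool_rot: [179.9, 0.1, 177.7]
force: [0.2, 0.5, -0.5]
grip_width: 0.0501
time_s: 26.25
tool_pos: [0.5316, 0.3333, 0.1285]
tool_rot: [-180.0, -0.0, 177.7]
force: [-0.9, -0.7, -0.2]
grip_width: 0.0135
pos [0.5316 0.3333 0.1285] [-1.7996e+02 -1.0000e-02  1.7767e+02] tx 0.0001 ty 0.0003 tz 0.0005
```

```bash
python3 -m creep '[{"tx":0,"ty":0,"tz":-0.01,"rx":0,"ry":0,"rz":0},{"tx":0,"ty":0,"tz":-0.02,"rx":0,"ry":0,"rz":0},{"tx":0,"ty":0,"tz":-0.03,"rx":0,"ry":0,"rz":0},{"tx":0,"ty":0,"tz":-0.03,"rx":0,"ry":0,"rz":0},{"tx":0,"ty":0,"tz":-0.02,"rx":0,"ry":0,"rz":0},{"tx":0,"ty":0,"tz":0,"rx":0,"ry":0,"rz":0},{"tx":0,"ty":0,"tz":0,"rx":0,"ry":0,"rz":0},{"tx":0,"ty":0,"tz":0,"rx":0,"ry":0,"rz":0}]';python3 -c "
from h import *
snap('side','u3');go(.567,-.1645,.1325);crop('u3',150,50,350,230,4,'u3c')"
```

```text
time_s: 27.25
tool_pos: [0.531, 0.3332, 0.237]
tool_rot: [-179.9, -0.1, 177.7]
force: [0.2, -0.0, -4.4]
grip_width: 0.0137
pos [0.5311 0.3333 0.2372] [-1.7992e+02 -1.2000e-01  1.7768e+02] tx -0.0561 ty -0.4959 tz 0.1047
```

View pics/u3c.png

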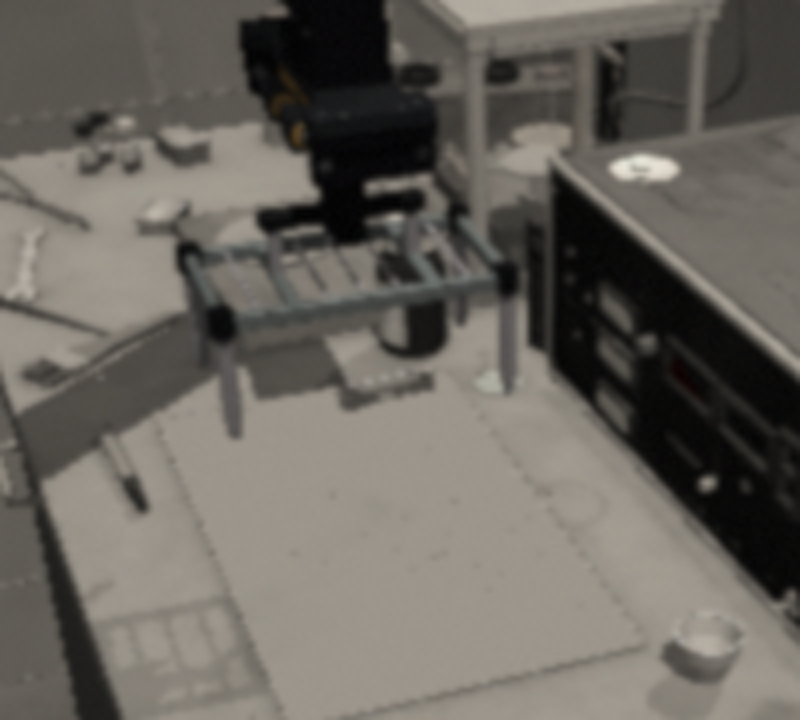

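```bash
python3 -m creep '[{"tx":-0.0025,"ty":-0.0225,"tz":0,"rx":0,"ry":0,"rz":0},{"tx":-0.005,"ty":-0.045,"tz":0,"rx":0,"ry":0,"rz":0},{"tx":-0.005,"ty":-0.045,"tz":0,"rx":0,"ry":0,"rz":0},{"tx":-0.005,"ty":-0.045,"tz":0,"rx":0,"ry":0,"rz":0},{"tx":-0.005,"ty":-0.045,"tz":0,"rx":0,"ry":0,"rz":0},{"tx":-0.005,"ty":-0.045,"tz":0,"rx":0,"ry":0,"rz":0},{"tx":-0.005,"ty":-0.045,"tz":0,"rx":0,"ry":0,"rz":0},{"tx":-0.005,"ty":-0.045,"tz":0,"rx":0,"ry":0,"rz":0},{"tx":-0.005,"ty":-0.045,"tz":0,"rx":0,"ry":0,"rz":0},{"tx":-0.005,"ty":-0.045,"tz":0,"rx":0,"ry":0,"rz":0},{"tx":-0.005,"ty":-0.045,"tz":0,"rx":0,"ry":0,"rz":0},{"tx":-0.003,"ty":-0.023,"tz":0,"rx":0,"ry":0,"rz":0},{"tx":0,"ty":0,"tz":0,"rx":0,"ry":0,"rz":4.1},{"tx":0,"ty":0,"tz":0,"rx":0,"ry":0,"rz":4.1},{"tx":0,"ty":0,"tz":0,"rx":0,"ry":0,"rz":4},{"tx":0,"ty":0,"tz":0,"rx":0,"ry":0,"rz":0},{"tx":0,"ty":0,"tz":0,"rx":0,"ry":0,"rz":0},{"tx":0,"ty":0,"tz":0,"rx":0,"ry":0,"rz":0}]';python3 -c "
from h import *
snap('side','v1');snap('scene','v1s');go(.567,-.164,.1325);crop('v1',230,180,430,350,4,'v1c');crop('v1s',270,180,450,350,4,'v1sc')"
```

```text
time_s: 29.55
tool_pos: [0.5669, -0.1635, 0.2385]
tool_rot: [180.0, -0.0, 165.5]
force: [-0.6, -0.5, -4.0]
grip_width: 0.0137
pos [ 0.567  -0.1636  0.2386] [-180.     0.   165.5] tx -0.0001 ty -0.0004 tz 0.1061
```

View pics/v1c.png

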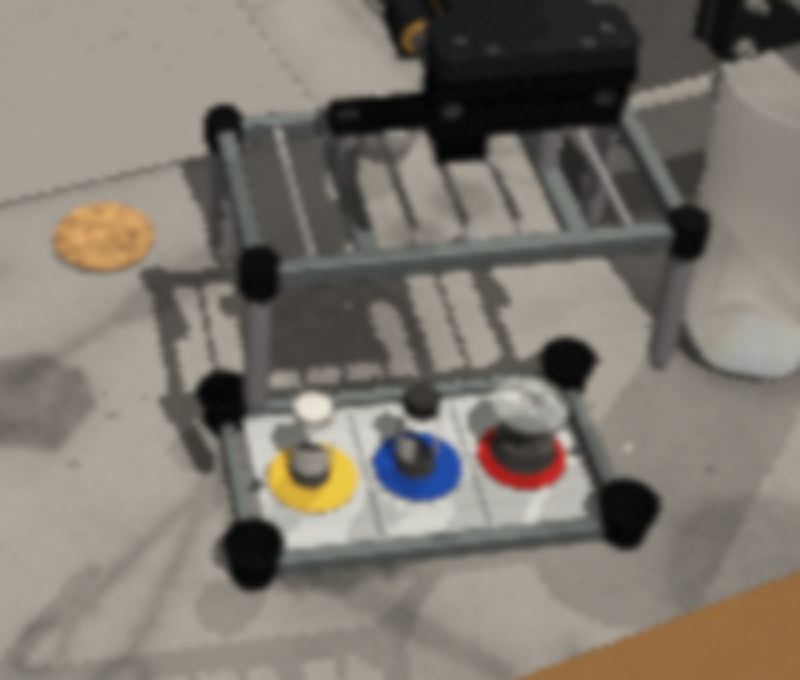

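View pics/v1sc.png

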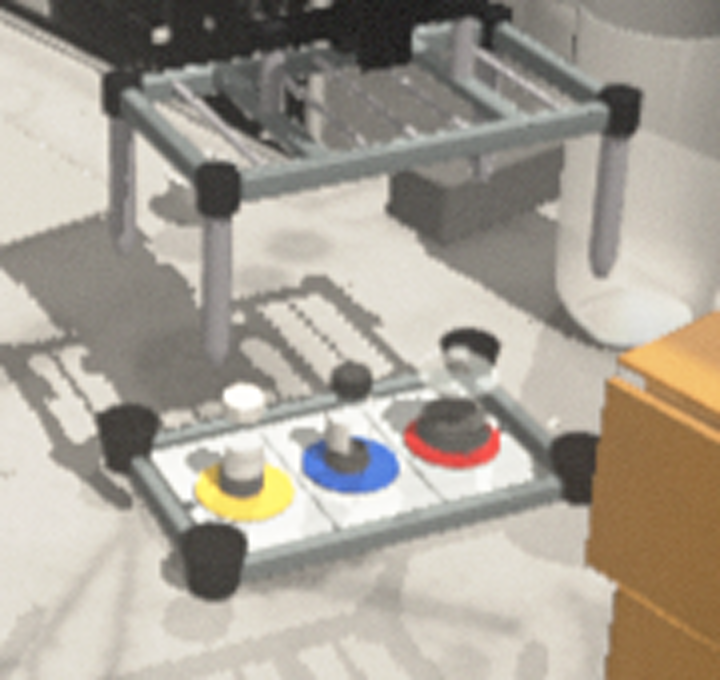

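```bash
python3 -c "
from h import *
print(at('v1s',270+217/4,180+357/4,.116),at('v1s',270+602/4,180+272/4,.116),at('v1s',270+124/4,180+246/4,.116),at('v1',230+664/4,180+362/4,.116))
c=np.array([.567,-.164]);a=np.radians(-14.6)
for s in((-1,-1),(1,-1),(-1,1),(1,1)):
  v=np.array([.092*s[0],.05*s[1]]);print(s,c+[v[0]*np.cos(a)-v[1]*np.sin(a),v[0]*np.sin(a)+v[1]*np.cos(a)])
"; python3 -m creep '[{"tx":0,"ty":0,"tz":0.03,"rx":0,"ry":0,"rz":0},{"tx":0,"ty":0,"tz":0.03,"rx":0,"ry":0,"rz":0},{"tx":0,"ty":-0.0004,"tz":0.02,"rx":0,"ry":0,"rz":0},{"tx":0,"ty":0,"tz":0.004,"rx":0,"ry":0,"rz":0},{"tx":0,"ty":0,"tz":0,"rx":0,"ry":0,"rz":0},{"tx":0,"ty":0,"tz":0,"rx":0,"ry":0,"rz":0}]';python3 -c "
from h import *
snap('side','v2');snap('scene','v2s');go(.567,-.164,.1285);crop('v2',240,200,420,350,4,'v2c');crop('v2s',270,200,450,350,4,'v2sc')"
```

```text
[ 0.4666 -0.1888  0.116 ] [ 0.644  -0.2353  0.116 ] [ 0.4924 -0.0904  0.116 ] [ 0.6467 -0.2357  0.116 ]
(-1, -1) [ 0.46536729 -0.18919508]
(1, -1) [ 0.64342578 -0.23557584]
(-1, 1) [ 0.49057422 -0.09242416]
(1, 1) [ 0.66863271 -0.13880492]
time_s: 30.4
tool_pos: [0.5677, -0.1641, 0.156]
tool_rot: [-180.0, 0.1, 165.5]
force: [-0.3, 0.2, -3.8]
grip_width: 0.0139
pos [ 0.5675 -0.1641  0.1558] [-1.8000e+02  1.2000e-01  1.6548e+02] tx 0.0006 ty -0.0000 tz 0.0273
```

View pics/v2c.png

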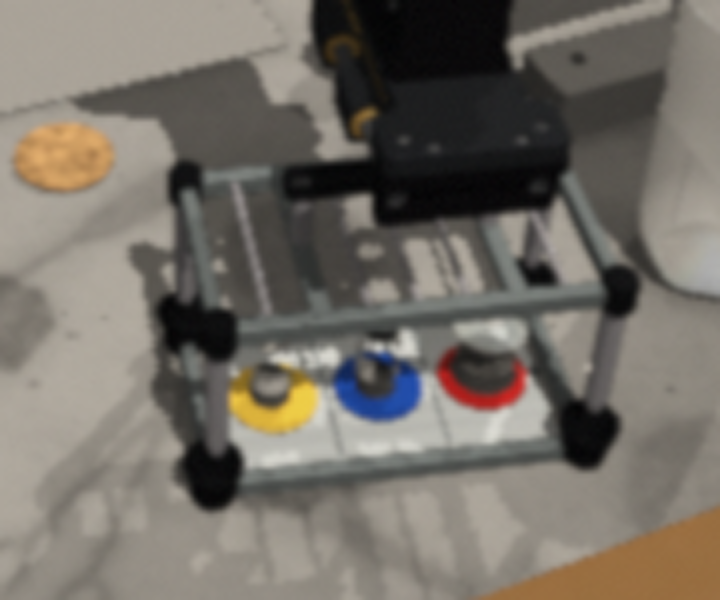

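View pics/v2sc.png

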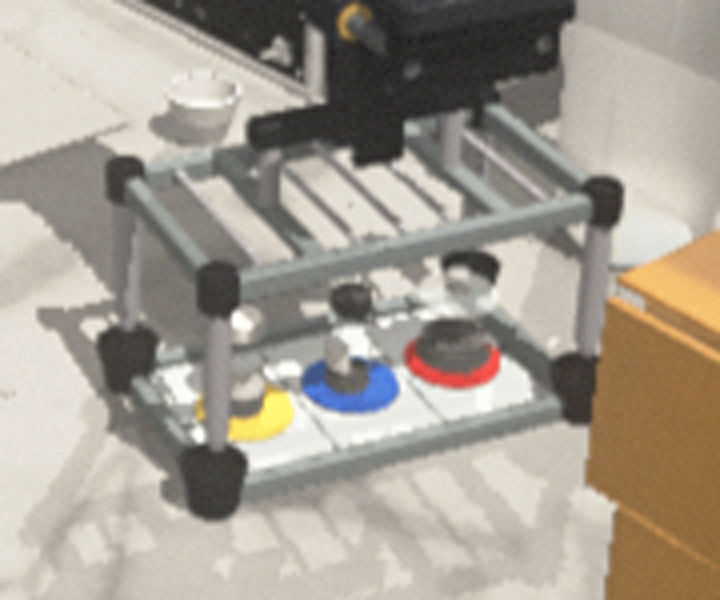

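All four feet are over the socket mouths, for example the left front one at about (215,465) in the scene crop. I'll lower it in small steps and watch the force.

```bash
python3 -m creep '[{"tx":0,"ty":0,"tz":0.006,"rx":0,"ry":0,"rz":0},{"tx":0,"ty":0,"tz":0.005,"rx":0,"ry":0,"rz":0},{"tx":0,"ty":0,"tz":0.003,"rx":0,"ry":0,"rz":0},{"tx":0,"ty":0,"tz":0,"rx":0,"ry":0,"rz":0}]';python3 -m creep '[{"tx":0,"ty":0,"tz":0.004,"rx":0,"ry":0,"rz":0},{"tx":0,"ty":0,"tz":0.003,"rx":0,"ry":0,"rz":0},{"tx":0,"ty":0,"tz":0,"rx":0,"ry":0,"rz":0},{"tx":0,"ty":0,"tz":0,"rx":0,"ry":0,"rz":0}]'
```

```text
time_s: 31.0
tool_pos: [0.5666, -0.1639, 0.1402]
tool_rot: [180.0, -0.0, 165.5]
force: [0.5, 0.2, -3.4]
grip_width: 0.0139
time_s: 31.5
tool_pos: [0.567, -0.164, 0.1337]
tool_rot: [-180.0, 0.0, 165.5]
force: [0.4, 0.7, -5.0]
grip_width: 0.0136
```

```bash
python3 -m creep '[{"tx":0,"ty":0,"tz":0.002,"rx":0,"ry":0,"rz":0},{"tx":0,"ty":0,"tz":0.0015,"rx":0,"ry":0,"rz":0},{"tx":0,"ty":0,"tz":0,"rx":0,"ry":0,"rz":0},{"tx":0,"ty":0,"tz":0,"rx":0,"ry":0,"rz":0}]';python3 -m creep '[{"tx":0,"ty":0,"tz":0.001,"rx":0,"ry":0,"rz":0},{"tx":0,"ty":0,"tz":0,"rx":0,"ry":0,"rz":0},{"tx":0,"ty":0,"tz":0,"rx":0,"ry":0,"rz":0}]'
```

```text
time_s: 32.0
tool_pos: [0.5669, -0.164, 0.1302]
tool_rot: [180.0, 0.0, 165.5]
force: [-0.6, 0.3, -3.5]
grip_width: 0.0134
time_s: 32.38
tool_pos: [0.5669, -0.164, 0.1292]
tool_rot: [-180.0, 0.0, 165.5]
force: [-0.9, 0.4, -4.3]
grip_width: 0.0134
```

```bash
python3 -m creep '[{"tx":0,"ty":0,"tz":0.0007,"rx":0,"ry":0,"rz":0},{"tx":0,"ty":0,"tz":0,"rx":0,"ry":0,"rz":0},{"tx":0,"ty":0,"tz":0,"rx":0,"ry":0,"rz":0}]';python3 -m creep '[{"tx":0,"ty":0,"tz":0.0007,"rx":0,"ry":0,"rz":0},{"tx":0,"ty":0,"tz":0,"rx":0,"ry":0,"rz":0},{"tx":0,"ty":0,"tz":0,"rx":0,"ry":0,"rz":0}]'
```

```text
time_s: 32.75
tool_pos: [0.567, -0.1641, 0.1286]
tool_rot: [-180.0, 0.0, 165.5]
force: [0.2, 0.1, -3.6]
grip_width: 0.0135
time_s: 33.12
tool_pos: [0.567, -0.1642, 0.1284]
tool_rot: [-180.0, 0.0, 165.5]
force: [-2.6, -0.4, 3.3]
grip_width: 0.0137
```

The frame touched down at TCP z 0.1284, which is the expected seated height of 0.1285. Release and back away.

```bash
python3 -m creep '[{"tx":0,"ty":0,"tz":0,"rx":0,"ry":0,"rz":0},{"tx":0,"ty":0,"tz":0,"rx":0,"ry":0,"rz":0},{"tx":0,"ty":0,"tz":0,"rx":0,"ry":0,"rz":0},{"tx":0,"ty":0,"tz":0,"rx":0,"ry":0,"rz":0},{"tx":0,"ty":0,"tz":0,"rx":0,"ry":0,"rz":0}]' 0.05 10;python3 -m creep '[{"tx":0,"ty":0,"tz":-0.01,"rx":0,"ry":0,"rz":0},{"tx":0,"ty":0,"tz":-0.03,"rx":0,"ry":0,"rz":0},{"tx":0,"ty":0,"tz":-0.05,"rx":0,"ry":0,"rz":0},{"tx":0,"ty":0,"tz":-0.05,"rx":0,"ry":0,"rz":0},{"tx":-0.03,"ty":0.05,"tz":0,"rx":0,"ry":0,"rz":0},{"tx":-0.03,"ty":0.05,"tz":0,"rx":0,"ry":0,"rz":0},{"tx":0,"ty":0,"tz":0,"rx":0,"ry":0,"rz":0},{"tx":0,"ty":0,"tz":0,"rx":0,"ry":0,"rz":0}]';python3 -c "
from h import *
snap('side','f1');snap('scene','f1s');snap('wrist','f1w');crop('f1',240,200,420,350,4,'f1c');crop('f1s',270,200,450,350,4,'f1sc')"
```

```text
time_s: 33.75
tool_pos: [0.5669, -0.164, 0.1277]
tool_rot: [180.0, 0.0, 165.5]
force: [0.6, 0.4, 0.3]
grip_width: 0.0485
time_s: 34.75
tool_pos: [0.6498, -0.0827, 0.2679]
tool_rot: [-179.9, -0.0, 165.5]
force: [-0.4, 0.1, 0.4]
grip_width: 0.0501
```

View pics/f1c.png

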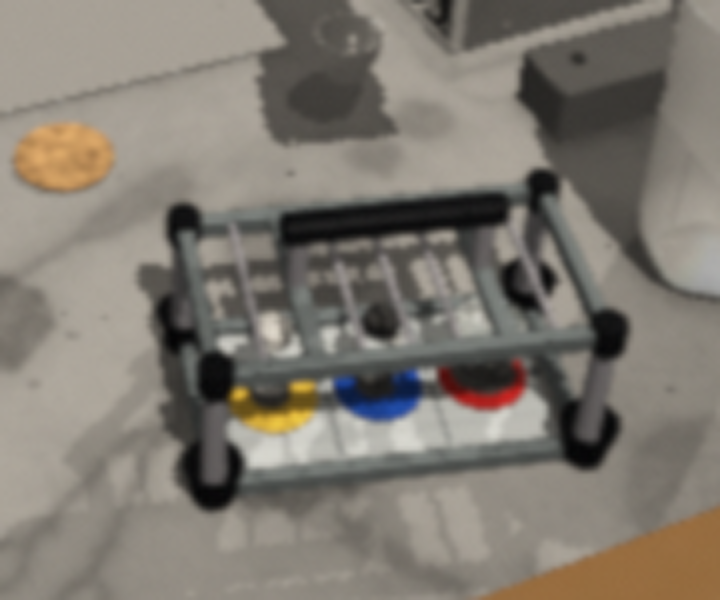

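View pics/f1sc.png

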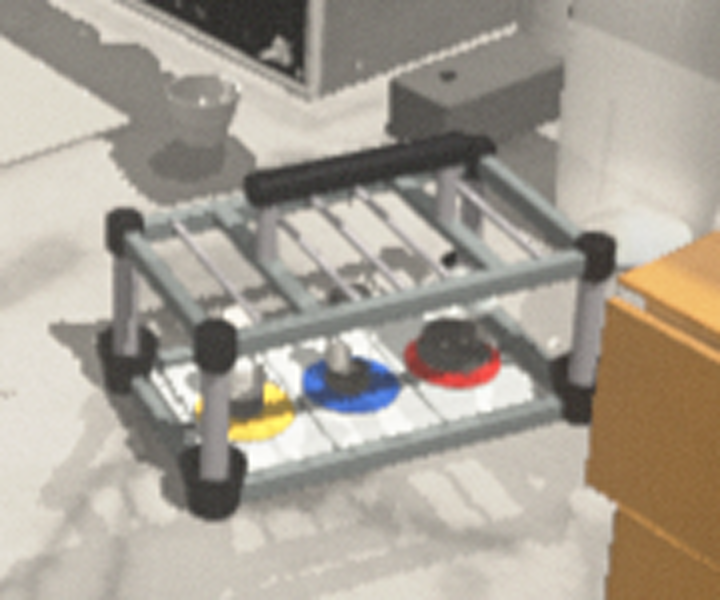

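View pics/f1w.png

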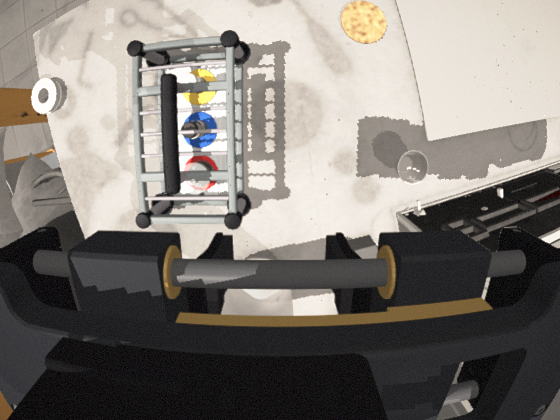

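```bash
python3 -c "
from h import *
for n,c in(('black cap z',None),):
  pass
X=[.567,-.164];a=np.radians(-14.6)
for s in((-1,-1),(1,-1),(-1,1),(1,1)):
  v=np.array([.092*s[0],.05*s[1]]);p=[X[0]+v[0]*np.cos(a)-v[1]*np.sin(a),X[1]+v[0]*np.sin(a)+v[1]*np.cos(a),.093]
  u=proj('f1s',p);w=proj('f1',p);print(s,(u-[270,200])*4,(w-[240,200])*4)
print(env.sign_off())"
```

```text
(-1, -1) [214.4 326. ] [214.  361.2]
(1, -1) [596.4 238. ] [609.6 319.6]
(-1, 1) [123.6 213.2] [182.  210.8]
(1, 1) [477.6 139.6] [543.2 176.4]
the job is handed in; nothing more can be done
None
```

The job is done and handed in at about 35 s of robot time, with no reported fault. The white-capped vial is on yellow, the black-capped vial on blue and the weighing bottle on red. The upper frame was set over them last.

**Order of moves:** I parked the white vial on the cork, moved the bottle to red and the black vial to blue, then put the white vial on yellow.

**Last checks:**
- **Vessels:** in the last pictures all three stand upright, each on its own disc. I set each one down within about 1 mm of the disc centre I had measured.
- **Upper frame:** all four posts are in their sockets. It went down with no side force and touched bottom at tool height 0.1284 m, against 0.1285 m expected. The four corner caps appear within a few pixels of their computed places in both fixed cameras.
- **Crucible:** it shows within about 2 pixels of where it stood in the scene camera, and nothing came near it.
- **Robot:** the gripper is open and clear of everything.

No check failed. Two readings were slightly off:
- The finger opening on the bottle read 34 mm where 36 to 37 mm was expected, but it was held and placed securely.
- The wrist and fixed cameras disagreed by 1 to 3 mm on the position of the lower frame and its discs, so I used a value in between.

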